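Clamp a bracket blank and centre-punch its drill spot

TASK

Lock the aluminium bracket blank in its jig by turning the red clamp lever a quarter turn clockwise (seen from above) until it clicks home into its detent. Then take the spring-loaded centre punch (brass barrel, green cap) from the wooden tool stand, set it upright with its point on the white cross in the blue patch, and press straight down until its spring snaps; fire it nowhere else, and ease off as soon as it has snapped. Put the punch back in its empty hole in the stand, fully home, and leave everything else where it stands.

Things in the scene. Friction and masses are not known exactly. Their poses are not given: they have to be found in the camera images.
- jig: Grey marking jig, fixed: base 160 x 150 x 20 mm with a nest of dark strips (tops 26 mm above the bench) round the blank. Origin: on the bench under the nest's middle; z up. The base reaches 80 mm either way along x, 55 mm to -y, 95 mm to +y. The clamp's turning axis stands at x = 25, y = 60 mm of this frame.
- clamp (a joint): Clamp angle, rad: 0 open, 1.571 locked; starts at 0 to 0.25, grows clockwise seen from above. At 0 lever and steel finger lie along the jig's +x beside the blank; locked, along its -y, finger over the blank. A spring ball resists from 0.9 to 1.27 (up to 0.15 N m) and then pulls it on into the detent: let go beyond 1.45, it goes home by itself (a grip may hold it back). It does not rise or fall.
- clamp_grip (a point): Point on the clamp's turning axis, halfway up the red lever grip (56 mm above the bench). The grip is an upright flat bar 50 mm long (along this point's x, which turns with the lever), 12 mm wide, 38 mm high: 19 mm above and below this point. Pinch it across its 12 mm width from above.
- mark (a point): The white scribed cross to be punched, in a blue dye disc of 22 mm diameter on top of the loose aluminium blank (100 x 70 x 6 mm); the point is on the blank's upper face, 26 mm above the bench, z up. It lies 20 mm to -x and 10 mm to -y of the blank's middle. The blank lies in the nest with 2 mm of play.
- blank: The aluminium blank, 100 x 70 x 6 mm, 110 g; origin at the centre of its underside, x along its length.
- stand: Wooden tool stand, fixed, 56 (x) x 190 (y) x 75 mm (z); origin at the centre of its underside. Three holes 21 mm wide and 72 mm deep from its top, at x = 0 and y = -60, 0 and 60 mm of this frame, each holding one upright tool; which tool stands in which hole changes.
- punch_grip (a point): Loose spring-loaded centre punch, about 0.2 kg: middle of its grip, on its axis, z up towards the cap. Brass barrel 16 mm wide, 26 mm above and below this point; green cap (19 wide, 12 high) above; dark collar (28 wide, 6 thick) below, its underside 32 mm under this point, rests on the stand's top (this point then 107 mm above the bench). Below it a 16 mm shank, 45 mm long.
- punch_nose (a point): Lower end of the punch's shank (tapered to 10 mm over the last 12 mm), on its axis, 77 mm below the grip point, z up the axis. The steel point sticks out 16 to 25 mm further, differently each time (a hidden setting, not measured): feel for the contact.
- punch_plunger (a joint): How far the punch's steel point is pushed in, in m: 0 at rest, 0.0105 at its hard stop. Pushing takes some 3 N to start and rises to about 14 N at 0.005; then the hidden spring snaps: the resistance falls to about half, the point jumps in past 0.007, and is fired once past 0.008 (a further millimetre of easy push does no harm). It springs back when lifted.
- scriber_mid (a point): Bystander: black-handled scriber standing in the stand (12 mm barrel, 28 mm collar, top 140 mm above the bench); point halfway up.
- drift_mid (a point): Bystander: plain steel drift with dark cap standing in the stand (14 mm barrel, 28 mm collar, top 150 mm above the bench); point halfway up.
- burner: Bystander: gas burner on a blue round foot (90 mm wide), steel tube, 132 mm high; origin under the foot.
- reagent: Bystander: amber bottle, 68 mm wide, 140 mm high; origin under its foot.
- wash: Bystander: white bottle, 64 mm wide, 150 mm high; origin under its foot.
- beaker: Bystander: glass beaker, 70 mm wide, 85 mm high; origin under its foot.
- dye_pot: Bystander: small glass pot with blue cap, 36 mm wide, 45 mm high; origin under its foot.
- wrench: Bystander: steel wrench lying on the bench; origin under its middle.
Mind the look-alikes: they are no part of the job. Leave any turquoise look-alike of the stand alone.

How it is judged (in metres and radians):
On the way, in this order (a step that is already met when the one before it is completed fails the run):
1. the clamp is locked in its detent (above 1.45 rad) (value of joint clamp above 1.45 rad), for 0.2 s.
2. the punch snaps on the cross: point pushed in past 8 mm against the blank, axis within 3 mm of the cross and within 0.1 rad of upright, the clamp still locked (value of joint punch_plunger above 0.008 m and horizontal distance between punch_nose and mark below 0.003 m and angle between punch_nose's own z axis and vertical below 0.1 rad and value of joint clamp above 1.45 rad and contact force between punch and blank above 0.5 N), for 0.04 s.
At the end, for the whole second after the job is handed in: The clamp is locked (above 1.45 rad), the punch stands at rest in its stand, fully home (grip point 102 to 112 mm above the stand's foot, on the row of holes within 6 mm, upright within 0.1 rad), its point sprung out again (under 3 mm in), and the cross within 8 mm of where it began (value of joint clamp above 1.45 rad and z of punch_grip in the frame of stand between 0.102 and 0.112 m and x of punch_grip in the frame of stand between -0.006 and 0.006 m and y of punch_grip in the frame of stand between -0.07 and 0.07 m and angle between punch_grip's own z axis and vertical below 0.1 rad and value of joint punch_plunger below 0.003 m and linear speed of punch below 0.02 m/s and distance of mark from where it was at the start of the episode below 0.008 m); the robot touches nothing.
It fails at once if the punch fired on something (point in past 8 mm) more than 4 mm from the cross, tilted by more than 0.12 rad, or before the clamp was locked (value of joint punch_plunger above 0.008 m and (horizontal distance between punch_nose and mark above 0.03 m or (contact force between punch and blank above 2 N and (horizontal distance between punch_nose and mark above 0.004 m or angle between punch_nose's own z axis and vertical above 0.12 rad)) or value of joint clamp below 1.4 rad)).
It fails at once if the punch leant on the blank with more than 35 N (contact force between punch and blank above 35 N).
It fails at once if a bystander shifted by more than 30 mm (distance of any of scriber_mid, drift_mid, burner, reagent, wash, beaker, dye_pot, wrench from where it was at the start of the episode above 0.03 m).
It also fails if it takes over 70 s, if anything falls off the work surface, if the arm or the gripper's body presses on something with over 40 N, if the wrist force passes 120 N, or if a joint passes its speed limit or range.

ROBOT

A 7-joint arm with a two-finger parallel gripper is mounted at the origin on the work surface. World frame = base frame: x ahead of the robot, y to its left, z up, the work surface at z = 0. Lengths are in m, angles in degrees, forces in N, time in s.
With the tool pointing down it reaches from about 0.4 to 0.75 m from the base axis. Payload 19.5 kg.
Tool frame: the origin (TCP) lies midway between the tips of the shut fingers; the grasp point (between the pads) lies 19 mm behind it (ctrl.tcp_to_grasp is the distance from the TCP to the grasp point, in m); y points along the fingers, z is the direction in which the jaws open and shut, and the axes are right-handed (so a half turn about y gives the same grasp; the last joint's range is limited). The gripper opens to 85 mm and grips with 20 to 120 N. Pads are 22 mm wide; open, the fingers measure 114 mm over their backs; the gripper's body (76 mm by 85 mm) begins 54 mm behind the grasp point. The pads swing forward as they close: fully open they stand 13 mm farther back than shut.
Start: joints at [-74.467, 40.479, -1.581, 85.061, 1.261, 54.483, -4.326], TCP at [0.177, 0.547, 0.231] pointing down, gripper open.
Joint ranges: [-155.06, 155.06], [-18.47, 123.98], [-90, 86.84], [0, 140.48], [-83.41, 263.41], [0, 116], [-161.91, 161.91]. Speed limits (degrees/s): [108.29, 108.29, 147.25, 147.25, 172.46, 172.46, 172.46].

INTERFACE

Orientations are given as a 3x3 rotation matrix whose columns are the frame's x, y, z axes.
In Python, from plant import ctrl gives the robot as it stands.
- The arm moves only by the shell command python3 -m jog 'ROWS' [FORCE]. ROWS is JSON, a list of rows, each a list of 3 entries, a list of its own where there are three numbers: the shift along the tool's x, y, z scaled (see below), then the turn, a rotation vector about the tool's x, y, z scaled (see below), then the closure in counts, from 0 (fully open) to 255 (shut). In form: [[[dx, dy, dz], [rx, ry, rz], grip], ...]. A call has 1 to 12 rows; each row shifts and turns the pose as measured when the row begins, along the tool's axes as they then stand; what a row does not reach is not made up. The controller multiplies each number of a shift by 0.3 m and each number of a turn by 0.5 rad. A row lasts 1/8 s, in which the tool goes at most 62.5 mm and 10.7 degrees, less where a joint would pass 70% of its speed; a pose out of reach is approached as far as the arm can. A call with a number of a shift or a turn outside -1 to 1 is refused whole. A call with a gripper value outside its range is refused whole. The fingers move at their own pace and stop on an object; FORCE is the grip in N (left out, the last holds). Time passes only in rows, so rows that do not move let the fingers close. It gives the time, the measured TCP pose, the force and the opening at its end, in the units of the state.
- ctrl.state(): the state, without advancing time (a new reading comes with each control period).
- ctrl.snapshot(name): name is "scene" or "side" or "wrist"; returns a dict with "pixels" (420x560x3 uint8, red, green, blue), "intrinsics" (3x3 intrinsics, pixels), "rvec" (rotation vector, rad) and "tvec" (3), from world to camera coordinates, as OpenCV has them. Camera axes: x right, y down, z forward; pixel columns grow to the right and rows downward; lengths in m; the calibration is good to about 2 mm. A picture is of the moment at which its call begins. There is no depth.
- ctrl.finish_job(): hands the job in, once; it reports no verdict.
The state is a dict: "t": time; "joints": joint angles; "qd": joint speeds; "joint_efforts": joint torques, N m; "eef_pos": TCP position; "tcp_rot": TCP orientation; "wrist_force": force on the tool from outside, world axes, zero at the start; "torque": the same for the moment, N m; "finger_gap": finger opening in m.
Only numpy, scipy, OpenCV 4.12 (cv2) and the standard library are available. Lean on these libraries where they do the work, as an engineer would, in place of code of your own. Each camera call takes 0.05 s, during which the arm holds its last target.

## Working session

There is one attempt and no reset: what is moved stays moved. The work goes in short steps, Python scripts to look and compute and a shell command to move; the robot and the scene stay as the last step left them, time stands still between calls to the robot, and variables do not carry over. Pictures are saved under pics/ and viewed, and the job is handed in when it is done.

```bash
ls; mkdir -p pics
python3 - <<'E'
from plant import ctrl
import cv2
print(ctrl.state(), ctrl.tcp_to_grasp)
for n in ["scene","side","wrist"]:
    s=ctrl.snapshot(n); cv2.imwrite(f"pics/a_{n}.png",s["pixels"][:,:,::-1]); print(n,s["intrinsics"],s["rvec"],s["tvec"])
E
```

```text
pics
{'t': 0.0, 'joints': array([-74.4676175 ,  40.51267653,  -1.58234368,  85.08383018,
         1.25908835,  54.48080126,  -4.32771948]), 'qd': array([ 0.05664315, -0.02228394,  0.06285457,  0.00311766, -0.02965326,
        0.00052338,  0.05745861]), 'joint_efforts': array([-3.28459037e-04, -8.83215880e+01,  1.23451386e+00, -2.36184293e+01,
        1.69267523e-02,  6.00299943e-03,  2.96655185e-05]), 'eef_pos': array([0.17685313, 0.54686191, 0.2308423 ]), 'tcp_rot': array([[ 9.51463833e-01, -3.10925796e-04,  3.07760424e-01],
       [-3.07760581e-01, -1.00074195e-03,  9.51463306e-01],
       [ 1.21542801e-05, -9.99999451e-01, -1.04786047e-03]]), 'wrist_force': array([0.48234413, 0.43371663, 0.00439223]), 'torque': array([ 0.01574957,  0.01847339, -0.0034765 ]), 'finger_gap': 0.08545761327090706} 0.0187
scene [[539.08074665   0.         278.18777489]
 [  0.         539.08074665 207.54040594]
 [  0.           0.           1.        ]] [ 1.70497264  1.6048371  -0.82595655] [-0.03782488 -0.24134693  2.03117241]
side [[526.61763989   0.         282.2386639 ]
 [  0.         526.61763989 212.20226953]
 [  0.           0.           1.        ]] [ 2.128811   -0.35101547  0.16897246] [-0.53166705  0.16601999  1.57880316]
wrist [[345.5378882    0.         277.73866786]
 [  0.         345.5378882  209.15558333]
 [  0.           0.           1.        ]] [-2.35576992 -1.71535127 -0.23152651] [-0.57543233 -0.03528498  0.37849462]
```

View pics/a_scene.png

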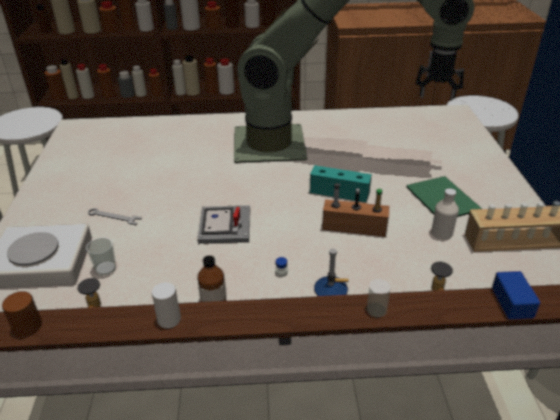

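View pics/a_side.png

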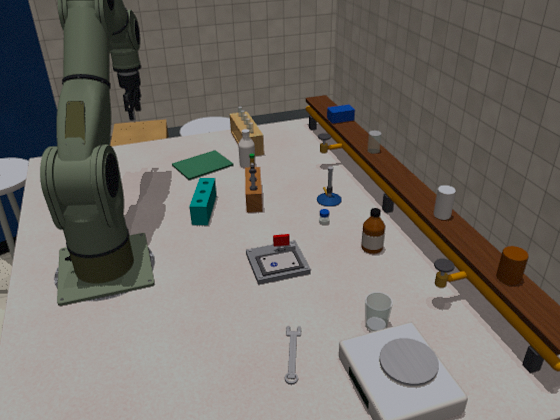

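View pics/a_wrist.png

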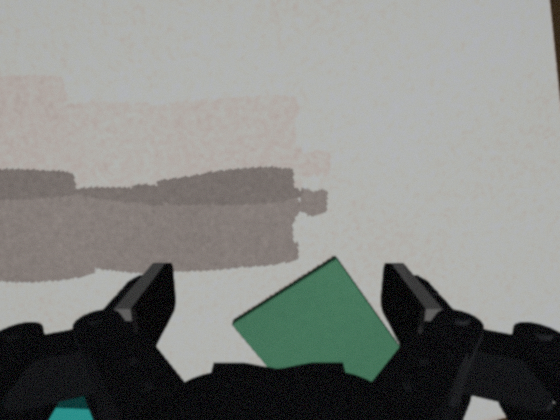

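The scene view shows the jig near (225,222) with the red lever at (237,213). The wooden stand is at (356,215), and its green cap is at about (379,192). The turquoise look-alike is behind it. I'll enlarge these.

```bash
cat > h.py <<'E'
import numpy as np, cv2
from plant import ctrl
def cam(n):
    s=ctrl.snapshot(n); R=cv2.Rodrigues(np.array(s["rvec"],float))[0]; return s,R,np.array(s["tvec"],float).ravel(),np.array(s["intrinsics"])
def ray2z(c,uv,z):
    s,R,t,K=c; d=R.T@np.linalg.inv(K)@np.array([uv[0],uv[1],1.]); o=-R.T@t
    return o+d*(z-o[2])/d[2]
def proj(c,P):
    s,R,t,K=c; p=K@(R@np.asarray(P,float)+t); return p[:2]/p[2]
def crop(c,x0,y0,x1,y1,f,name):
    im=c[0]["pixels"][y0:y1,x0:x1,::-1]; im=cv2.resize(im,None,fx=f,fy=f,interpolation=cv2.INTER_CUBIC); cv2.imwrite(name,im)
E
python3 - <<'E'
from h import *
c=cam("scene"); crop(c,190,160,400,300,3.8,"pics/b1.png")
for uv,z in [((200,240),.0),((237,213),.056),((379,192),.139),((218,220),.026),((356,200),.075)]: print(uv,ray2z(c,uv,z))
c=cam("side"); crop(c,180,140,340,290,4,"pics/b2.png")
for uv,z in [((281,240),.056),((251,156),.139),((274,264),.026)]: print(uv,ray2z(c,uv,z))
E
```

```text
(200, 240) [ 0.553029   -0.22111216  0.        ]
(237, 213) [ 0.50379086 -0.11000897  0.056     ]
(379, 192) [0.54470055 0.29533083 0.139     ]
(218, 220) [ 0.49450077 -0.16858582  0.026     ]
(356, 200) [0.49009772 0.24398905 0.075     ]
(281, 240) [ 0.51865403 -0.11581432  0.056     ]
(251, 156) [0.54084264 0.28947659 0.139     ]
(274, 264) [ 0.47474553 -0.18245287  0.026     ]
```

View pics/b1.png

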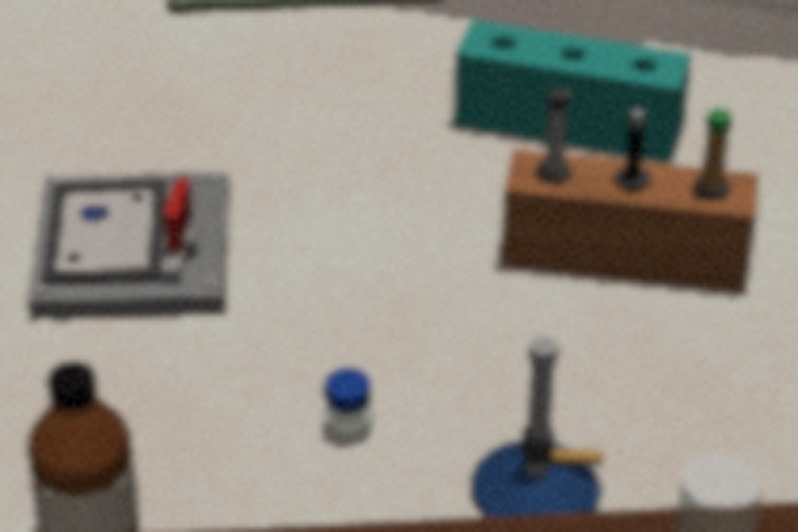

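View pics/b2.png

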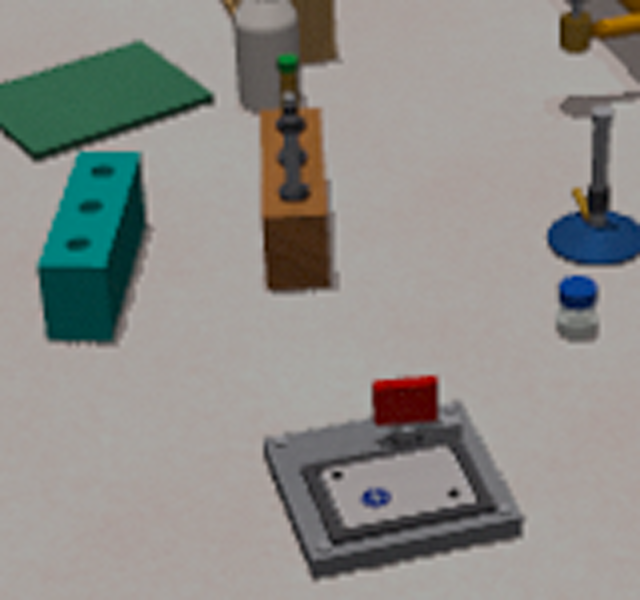

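The lever is open along about +x, and the jig's axes are close to the world axes. Next I move over the jig, staying high, for a wrist view.

```bash
python3 -m jog '[[[0.14,-0.04,-0.135],[0,0,0],0],[[0.14,-0.04,-0.135],[0,0,0],0],[[0.14,-0.04,-0.135],[0,0,0],0],[[0.14,-0.02,-0.135],[0,0,0],0],[[0.14,-0.02,-0.135],[0,0,0],0],[[0.14,-0.02,-0.135],[0,0,0],0],[[0.14,-0.02,-0.135],[0,0,0],0],[[0.14,-0.02,-0.135],[0,0,0],0],[[0.14,-0.02,-0.135],[0,0,0],0],[[0.14,0,-0.135],[0,0,0],0],[[0.14,0,-0.135],[0,0,0],0],[[0.0,0,0],[0,0,0],0]]'
cat >> h.py <<'E'
def rep():
    s=ctrl.state(); R=np.array(s["tcp_rot"]); 
    print("t",round(s["t"],2),"p",np.round(s["eef_pos"],4),"yawx",round(np.degrees(np.arctan2(R[1,0],R[0,0])),2),"R",np.round(R,3).tolist(),"q",np.round(s["joints"],1),"F",np.round(s["wrist_force"],1),"T",np.round(s["torque"],2),"gap",round(s["finger_gap"],4)); return s,R
def plan(p,yaw=None,tilt0=True):
    """shift (units) & turn (units) in tool frame to reach p with tool y down and tool x at yaw deg"""
    s,R=rep(); d=R.T@(np.array(p)-s["eef_pos"])/0.3
    if yaw is None: yaw=np.degrees(np.arctan2(R[1,0],R[0,0]))
    a=np.radians(yaw); x=np.array([np.cos(a),np.sin(a),0]); y=np.array([0,0,-1.]); G=np.c_[x,y,np.cross(x,y)]
    r=cv2.Rodrigues(R.T@G)[0].ravel()/0.5
    print("shift units",np.round(d,4),"rows>=",np.linalg.norm(d)*.3/.0625,"turn units",np.round(r,4),"rows>=",np.degrees(np.linalg.norm(r)*.5)/10.7)
E
python3 - <<'E'
from h import *
rep(); c=cam("wrist"); cv2.imwrite("pics/c.png",c[0]["pixels"][:,:,::-1])
E
```

```text
t: 1.75
eef_pos: [0.4879, -0.0381, 0.3051]
tcp_rot: [[0.952, 0.002, 0.307], [-0.307, -0.001, 0.952], [0.003, -1.0, -0.0]]
wrist_force: [-0.5, 1.1, -0.3]
finger_gap: 0.0853
t 1.75 p [ 0.4879 -0.0381  0.3051] yawx -17.88 R [[0.952, 0.002, 0.307], [-0.307, -0.001, 0.952], [0.003, -1.0, -0.0]] q [ 2.1 28.  -2.4 95.1  1.4 56.8 71.3] F [-0.5  1.1 -0.3] T [ 0.09  0.01 -0.  ] gap 0.0853
```

View pics/c.png

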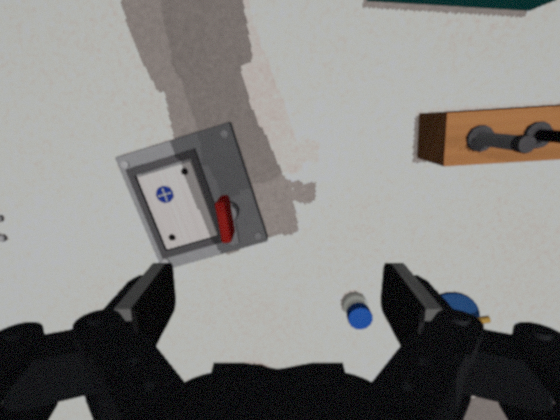

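The wrist view shows the jig, with the cross at about (165,194), the lever at about (224,219) and the pivot disc. I'll enlarge the crop to pick the corners.

Run:
```python
from h import *
c=cam("wrist"); crop(c,105,110,280,275,3.6,"pics/d.png")
print(-c[1].T@c[2])
for uv,z in [((165,194),.026),((117,158),.02),((230,122),.02),((268,238),.02)]: print(uv,ray2z(c,uv,z))
```

```text
[ 0.42327674 -0.01467032  0.44782818]
(165, 194) [ 0.47367083 -0.17851654  0.026     ]
(117, 158) [ 0.41418678 -0.21960225  0.02      ]
(230, 122) [ 0.41601822 -0.07216173  0.02      ]
(268, 238) [ 0.57059707 -0.07477473  0.02      ]
```

View pics/d.png

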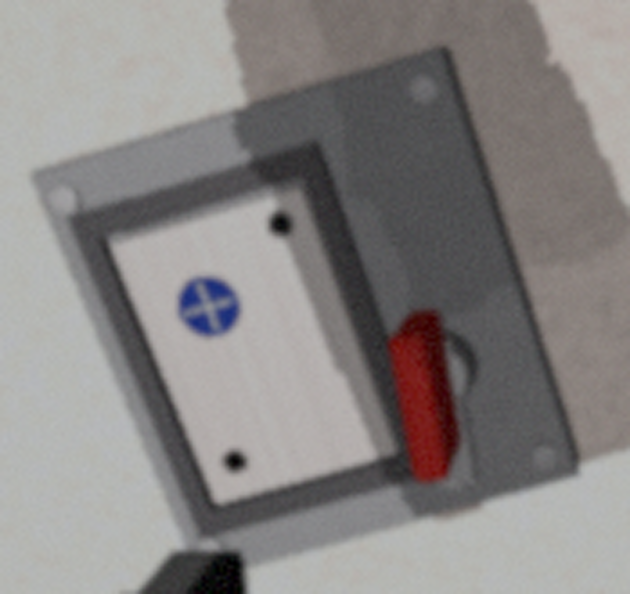

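Run:
```python
from h import *
c=cam("wrist")
f=lambda u,v:(u/3.6+105-.36,v/3.6+110-.36)
P=[ray2z(c,f(*p),.02)[:2] for p in [(35,175),(447,47),(577,472)]]
M=[(-.08,-.055),(-.08,.095),(.08,.095)]
A,_=cv2.estimateAffinePartial2D(np.array(M),np.array(P)); print(P,A,"scale",np.hypot(A[0,0],A[1,0]),"yaw",np.degrees(np.arctan2(A[1,0],A[0,0])))
print("axis",A@[.025,.06,1],"mark",ray2z(c,f(209,306),.026), "nominal mark",A@[-.02,-.01,1])
a=ray2z(c,f(390,337),.075);b=ray2z(c,f(413,478),.075); print("lever L edge",a,b,np.linalg.norm(b-a),np.degrees(np.arctan2(b[1]-a[1],b[0]-a[0])))
a2=ray2z(c,f(437,325),.075);b2=ray2z(c,f(447,472),.075); print(a2,b2,np.degrees(np.arctan2(b2[1]-a2[1],b2[0]-a2[0])),(a+b+a2+b2)/4)
ax=A@[.025,.06,1]; yaw=np.arctan2(A[1,0],A[0,0])
for cl in (0,.1,.2):
  an=yaw-cl; C=np.array([[np.cos(an),-np.sin(an)],[np.sin(an),np.cos(an)]])
  print(cl,[np.round((proj(c,np.r_[ax+C@q,.075])+.36-[105,110])*3.6) for q in [(-.025,-.006),(-.025,.006),(.025,.006),(.025,-.006)]])
cs=cam("scene"); cd=cam("side")
print(ray2z(cs,(190+94/3.8,160+213/3.8),.026), ray2z(cd,(180+375/4,140+497/4),.026))
```

```text
[array([ 0.41356595, -0.22134141]), array([ 0.41610428, -0.07229409]), array([ 0.57284759, -0.07799776])] [[ 0.98152436  0.02339498  0.49262716]
 [-0.02339498  0.98152436 -0.16867022]] scale 0.9818031309138848 yaw -1.3654068838529034
axis [ 0.51856897 -0.11036363] mark [ 0.47356128 -0.17996676  0.026     ] nominal mark [ 0.47276272 -0.17801756]
lever L edge [ 0.49373909 -0.11102015  0.075     ] [ 0.53966092 -0.12030925  0.075     ] 0.046851914265222554 -11.435528354432915
[ 0.4945338  -0.09584446  0.075     ] [ 0.54102343 -0.10925726  0.075     ] -16.09346212785205 [ 0.51723931 -0.10910778  0.075     ]
0 [array([375., 341.]), array([412., 330.]), array([463., 476.]), array([427., 486.])]
0.1 [array([382., 337.]), array([420., 330.]), array([455., 479.]), array([419., 486.])]
0.2 [array([390., 334.]), array([429., 331.]), array([448., 482.]), array([411., 485.])]
[ 0.47420216 -0.17914848  0.026     ] [ 0.47370733 -0.18331405  0.026     ]
```

Run:
```python
from h import *
plan([.5183,-.1100,.14],-13)
```

```text
t 2.0 p [ 0.4869 -0.0331  0.3057] yawx -17.46 R [[0.954, 0.003, 0.3], [-0.3, 0.001, 0.954], [0.003, -1.0, 0.001]] q [ 1.7 27.8 -2.6 95.3  1.4 56.7 71.2] F [ 0.3  0.  -0.5] T [0.03 0.   0.02] gap 0.0852
shift units [ 0.1755  0.5524 -0.214 ] rows>= 2.9655555491428314 turn units [-0.0028 -0.1557  0.0052] rows>= 0.4171311745667812
```

```bash
python3 -m jog '[[[0.045,0.14,-0.054],[0,-0.04,0],0],[[0.045,0.14,-0.054],[0,-0.04,0],0],[[0.045,0.14,-0.054],[0,-0.04,0],0],[[0.04,0.13,-0.052],[0,-0.035,0],0],[[0,0,0],[0,0,0],0],[[0,0,0],[0,0,0],0]]'
python3 - <<'E'
from h import *
plan([.5183,-.1100,.042],-13); c=cam("wrist"); cv2.imwrite("pics/e.png",c[0]["pixels"][:,:,::-1])
E
```

```text
t: 2.75
eef_pos: [0.5228, -0.1037, 0.1388]
tcp_rot: [[0.977, 0.008, 0.213], [-0.213, 0.003, 0.977], [0.007, -1.0, 0.004]]
wrist_force: [-0.2, -0.1, 0.3]
finger_gap: 0.0857
t 2.75 p [ 0.5228 -0.1037  0.1388] yawx -12.29 R [[0.977, 0.008, 0.213], [-0.213, 0.003, 0.977], [0.007, -1.0, 0.004]] q [ 10.1  44.3  -4.  100.7   4.6  34.7  81.2] F [-0.2 -0.1  0.3] T [ 0.03 -0.01 -0.03] gap 0.0857
shift units [-0.0125  0.3226 -0.025 ] rows>= 1.5544294048423595 turn units [-0.0085  0.0249  0.0142] rows>= 0.08011149233413596
```

View pics/e.png

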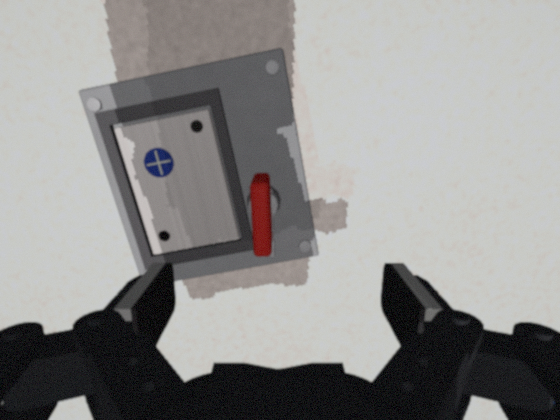

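Run:
```python
from h import *
c=cam("wrist"); crop(c,70,40,330,290,2.4,"pics/f.png"); rep()
P=[ray2z(c,p,.02)[:2] for p in [(80,92),(282,48.5),(318.5,254)]]
M=[(-.08,-.055),(-.08,.095),(.08,.095)]
A,_=cv2.estimateAffinePartial2D(np.array(M),np.array(P)); print("scale",np.hypot(A[0,0],A[1,0]),"yaw",np.degrees(np.arctan2(A[1,0],A[0,0])),"axis",A@[.025,.06,1],"mark",ray2z(c,(158.5,162),.026))
a=ray2z(c,(261,175),.075);b=ray2z(c,(262,255),.075); print(a,b,(a+b)/2,np.linalg.norm(b-a),np.degrees(np.arctan2(b[1]-a[1],b[0]-a[0])))
```

```text
t 2.85 p [ 0.5229 -0.104   0.139 ] yawx -12.28 R [[0.977, 0.008, 0.213], [-0.213, 0.002, 0.977], [0.008, -1.0, 0.004]] q [ 10.1  44.3  -4.  100.7   4.6  34.7  81.2] F [-0.4 -0.7  0.3] T [-0.02 -0.01 -0.03] gap 0.085
scale 0.9807580509870596 yaw -1.0594049323690027 axis [ 0.51876758 -0.11258817] mark [ 0.47325899 -0.18173551  0.026     ]
[ 0.49063959 -0.10599443  0.075     ] [ 0.54157905 -0.11709268  0.075     ] [ 0.51610932 -0.11154356  0.075     ] 0.05213443829678682 -12.291031164750256
```

View pics/f.png

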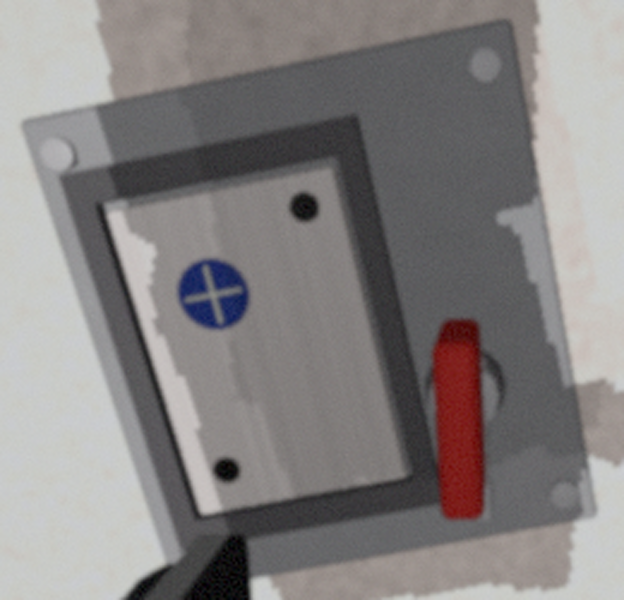

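Run:
```python
from h import *
plan([.5187,-.1120,.041],-11)
```

```text
t 2.85 p [ 0.5229 -0.104   0.139 ] yawx -12.28 R [[0.977, 0.008, 0.213], [-0.213, 0.002, 0.977], [0.008, -1.0, 0.004]] q [ 10.1  44.3  -4.  100.7   4.6  34.7  81.2] F [-0.4 -0.7  0.3] T [-0.02 -0.01 -0.03] gap 0.085
shift units [-0.0104  0.3264 -0.0305] rows>= 1.574418702324395 turn units [-0.0079 -0.0447  0.0154] rows>= 0.12840646082101204
```

```bash
python3 -m jog '[[[-0.0104,0,-0.0305],[-0.008,-0.0447,0.0154],0],[[0,0.08,0],[0,0,0],0],[[0,0.08,0],[0,0,0],0],[[0,0.08,0],[0,0,0],0],[[0,0.06,0],[0,0,0],0],[[0,0,0],[0,0,0],0]]' 30
python3 - <<'E'
from h import *
plan([.5187,-.1120,.041],-11)
E
```

```text
t: 3.6
eef_pos: [0.5186, -0.114, 0.0515]
tcp_rot: [[0.983, 0.005, 0.184], [-0.184, -0.002, 0.983], [0.006, -1.0, -0.001]]
wrist_force: [-0.3, 0.1, 0.0]
finger_gap: 0.0856
t 3.6 p [ 0.5186 -0.114   0.0515] yawx -10.62 R [[0.983, 0.005, 0.184], [-0.184, -0.002, 0.983], [0.006, -1.0, -0.001]] q [ 10.5  52.8  -3.1 104.2   6.6  22.9  82. ] F [-0.3  0.1  0. ] T [-0.01 -0.01 -0.02] gap 0.0856
shift units [-0.001   0.0349  0.0065] rows>= 0.17067086114901697 turn units [0.0029 0.0134 0.0111] rows>= 0.047085412592255245
```

```bash
python3 -m jog '[[[0,0.035,0.0065],[0,0,0.01],0],[[0,0,0],[0,0,0],200],[[0,0,0],[0,0,0],255],[[0,0,0],[0,0,0],255],[[0,0,0],[0,0,0],255],[[0,0,0],[0,0,0],255],[[0,0,0],[0,0,0],255],[[0,0,0],[0,0,0],255]]' 30
python3 - <<'E'
from h import *
rep(); c=cam("wrist"); crop(c,60,60,460,360,2,"pics/g.png")
E
```

```text
t: 4.6
eef_pos: [0.5197, -0.1137, 0.0432]
tcp_rot: [[0.983, 0.003, 0.185], [-0.185, -0.004, 0.983], [0.003, -1.0, -0.003]]
wrist_force: [0.0, -1.2, -2.0]
finger_gap: 0.0116
t 4.6 p [ 0.5197 -0.1137  0.0432] yawx -10.64 R [[0.983, 0.003, 0.185], [-0.185, -0.004, 0.983], [0.003, -1.0, -0.003]] q [ 10.3  53.7  -2.9 103.9   6.7  22.3  81.8] F [ 0.  -1.2 -2. ] T [-0.06 -0.07  0.04] gap 0.0116
```

View pics/g.png

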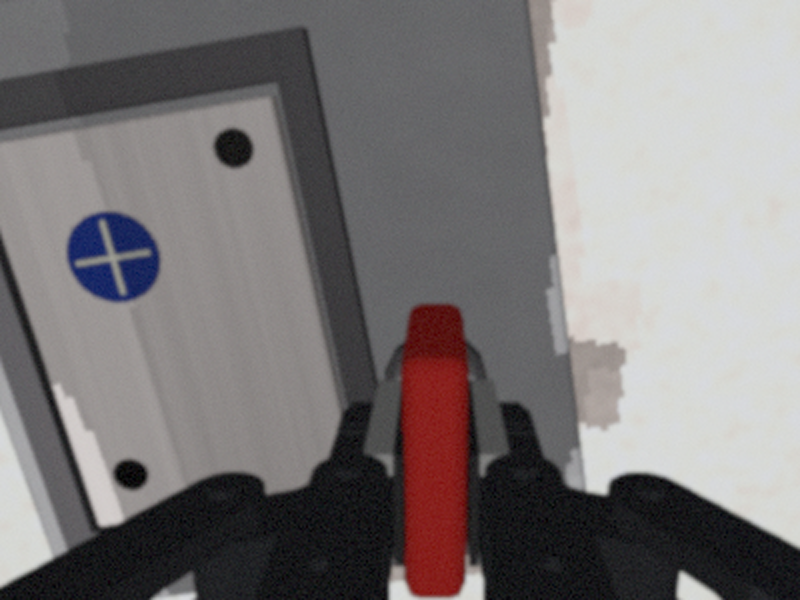

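Grasp is good (gap 11.6 mm, lever centred). Now turning clockwise, which is + about tool y.

```bash
python3 -m jog '[[[0,0,0],[0,0.25,0],255],[[0,0,0],[0,0.25,0],255],[[0,0,0],[0,0,0],255]]'; python3 -m jog '[[[0,0,0],[0,0.28,0],255],[[0,0,0],[0,0.28,0],255],[[0,0,0],[0,0.28,0],255],[[0,0,0],[0,0,0],255]]'
python3 -c "
from h import *
rep()"
```

```text
t: 5.03
eef_pos: [0.5197, -0.1139, 0.0432]
tcp_rot: [[0.904, 0.003, 0.427], [-0.427, -0.004, 0.904], [0.004, -1.0, -0.002]]
wrist_force: [-0.6, -2.1, -1.3]
finger_gap: 0.0116
t: 5.52
eef_pos: [0.5195, -0.1142, 0.0432]
tcp_rot: [[0.653, 0.002, 0.758], [-0.758, -0.004, 0.653], [0.005, -1.0, -0.001]]
wrist_force: [-1.0, -2.2, -0.5]
finger_gap: 0.0118
t 5.53 p [ 0.5195 -0.1142  0.0432] yawx -49.25 R [[0.653, 0.002, 0.758], [-0.758, -0.004, 0.653], [0.005, -1.0, -0.001]] q [  6.2  54.    5.  104.1 -10.1  22.1  59.3] F [-1.  -2.2 -0.5] T [-0.39 -0.02 -0.05] gap 0.0118
```

```bash
python3 -m jog '[[[0,0,0],[0,0.28,0],255],[[0,0,0],[0,0.28,0],255],[[0,0,0],[0,0.28,0],255],[[0,0,0],[0,0,0],255]]'; python3 -m jog '[[[0,0,0],[0,0.28,0],255],[[0,0,0],[0,0.28,0],255],[[0,0,0],[0,0.1,0],255],[[0,0,0],[0,0,0],255]]'
python3 -c "
from h import *
rep()"
```

```text
t: 6.02
eef_pos: [0.5192, -0.1145, 0.0432]
tcp_rot: [[0.298, 0.002, 0.955], [-0.955, -0.004, 0.298], [0.005, -1.0, 0.001]]
wrist_force: [-1.4, -2.9, 0.0]
finger_gap: 0.0117
t: 6.52
eef_pos: [0.5189, -0.1145, 0.0432]
tcp_rot: [[-0.011, 0.001, 1.0], [-1.0, -0.004, -0.011], [0.004, -1.0, 0.001]]
wrist_force: [-0.0, -1.6, 0.4]
finger_gap: 0.0117
t 6.53 p [ 0.5189 -0.1145  0.0432] yawx -90.64 R [[-0.011, 0.001, 1.0], [-1.0, -0.004, -0.011], [0.004, -1.0, 0.001]] q [  1.7  54.9  13.7 104.2 -27.8  24.1  34.7] F [-0.  -1.6  0.4] T [-0.53  0.04 -0.09] gap 0.0117
```

```bash
python3 -m jog '[[[0,0,0],[0,0,0],0],[[0,0,0],[0,0,0],0],[[0,0,0],[0,0,0],0],[[0,0,0],[0,0,0],0],[[0,-0.1,0],[0,0,0],0],[[0,-0.18,0],[0,0,0],0],[[0,-0.18,0],[0,0,0],0],[[0,-0.18,0],[0,0,0],0],[[0,-0.15,0],[0,0,0],0],[[0,0,0],[0,0,0],0]]'
python3 - <<'E'
from h import *
rep(); c=cam("wrist"); cv2.imwrite("pics/h.png",c[0]["pixels"][:,:,::-1])
c=cam("scene"); crop(c,190,160,400,300,3.8,"pics/h2.png")
E
```

```text
t: 7.78
eef_pos: [0.5183, -0.1132, 0.2877]
tcp_rot: [[-0.002, 0.0, 1.0], [-1.0, -0.003, -0.002], [0.003, -1.0, 0.0]]
wrist_force: [-0.8, -0.9, -0.2]
finger_gap: 0.0855
t 7.78 p [ 0.5183 -0.1132  0.2877] yawx -90.11 R [[-0.002, 0.0, 1.0], [-1.0, -0.003, -0.002], [0.003, -1.0, 0.0]] q [ -5.5  35.3  27.   89.5 -17.6  59.5  26.1] F [-0.8 -0.9 -0.2] T [-0.01  0.01 -0.01] gap 0.0855
```

View pics/h.png

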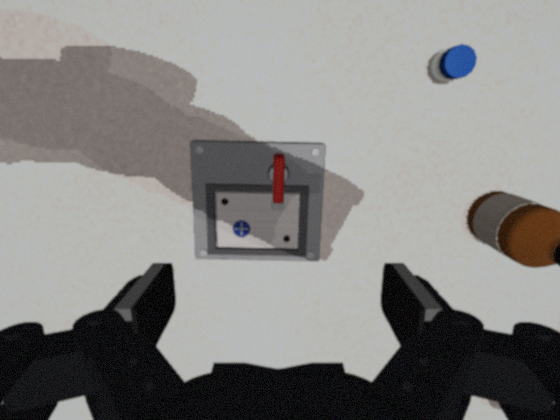

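View pics/h2.png

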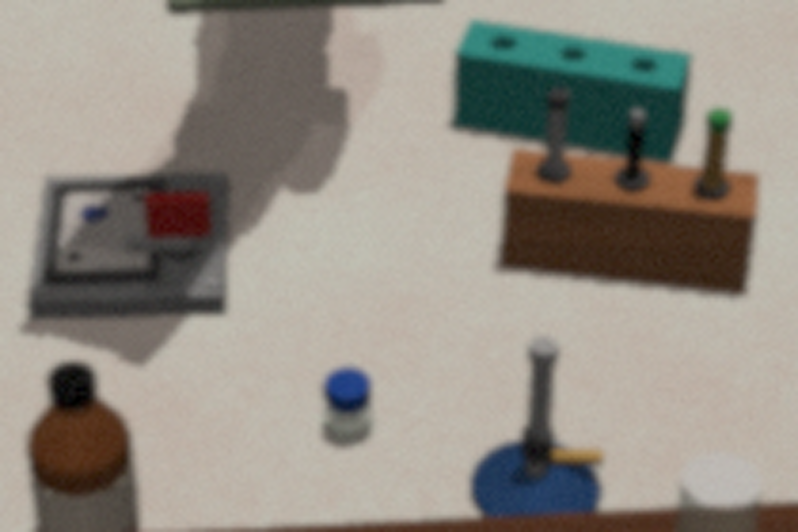

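The lever is locked: it lies parallel to the jig's y in the wrist view, with the grip at (279,178). Next I go toward the stand and look.

```bash
python3 -m jog '[[[-0.17,-0.02,0.012],[0,0,0],0],[[-0.17,-0.02,0.012],[0,0,0],0],[[-0.17,-0.02,0.012],[0,0,0],0],[[-0.17,-0.02,0.012],[0,0,0],0],[[-0.17,-0.02,0.012],[0,0,0],0],[[-0.17,0,0.012],[0,0,0],0],[[0,0,0],[0,0,0],0],[[0,0,0],[0,0,0],0]]'
python3 - <<'E'
from h import *
rep(); c=cam("wrist"); cv2.imwrite("pics/i.png",c[0]["pixels"][:,:,::-1])
for uv in [(189,157)]: pass
E
```

```text
t: 8.88
eef_pos: [0.5379, 0.2024, 0.3044]
tcp_rot: [[-0.003, -0.019, 1.0], [-1.0, -0.006, -0.004], [0.006, -1.0, -0.019]]
wrist_force: [-0.1, -0.8, -0.1]
finger_gap: 0.0854
t 8.88 p [0.5379 0.2024 0.3044] yawx -90.2 R [[-0.003, -0.019, 1.0], [-1.0, -0.006, -0.004], [0.006, -1.0, -0.019]] q [-37.4  39.8  29.5  76.9 -19.6  69.6  -6.7] F [-0.1 -0.8 -0.1] T [-0.01 -0.01 -0.03] gap 0.0854
```

View pics/i.png

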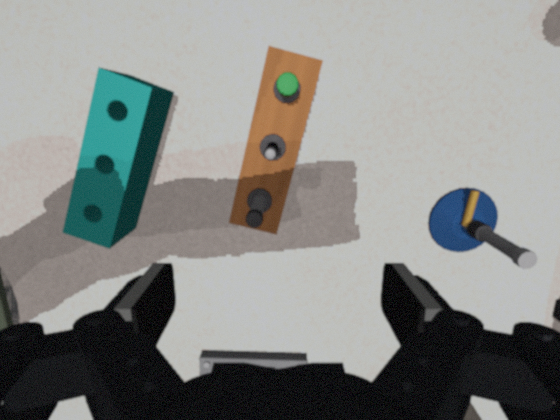

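Run:
```python
from h import *
c=cam("wrist"); crop(c,210,30,340,250,2.7,"pics/j.png")
P=[ray2z(c,p,.075)[:2] for p in [(268,47),(322,61),(278,234),(230,222)]]
M=[(-.028,.095),(.028,.095),(.028,-.095),(-.028,-.095)]
A,_=cv2.estimateAffinePartial2D(np.array(M),np.array(P)); print("scale",np.hypot(A[0,0],A[1,0]),"yaw",np.degrees(np.arctan2(A[1,0],A[0,0])),A[:,2])
for y in (-.06,0,.06): print(A@[0,y,1], proj(c,np.r_[A@[0,y,1],.081]), proj(c,np.r_[A@[0,y,1],.145]))
print("cap",ray2z(c,(287.5,82.5),.145))
cs=cam("scene"); print("scene cap",ray2z(cs,(190+718/3.8,160+114/3.8),.145)); cd=cam("side"); print("side",ray2z(cd,(180+288/4,140+59/4),.145))
```

```text
scale 0.9880076677434677 yaw -13.79200890574602 [0.5290926  0.23544914]
[0.51496026 0.17787788] [260.43195832 200.75486436] [255.72558343 218.07167052]
[0.5290926  0.23544914] [273.00967029 147.52744521] [270.63321845 154.84688219]
[0.54322495 0.2930204 ] [286.74120663  89.41717504] [287.2044317   84.56669023]
cap [0.54346036 0.29462207 0.145     ]
scene cap [0.54343629 0.29485249 0.145     ]
side [0.54390589 0.28620562 0.145     ]
```

View pics/j.png

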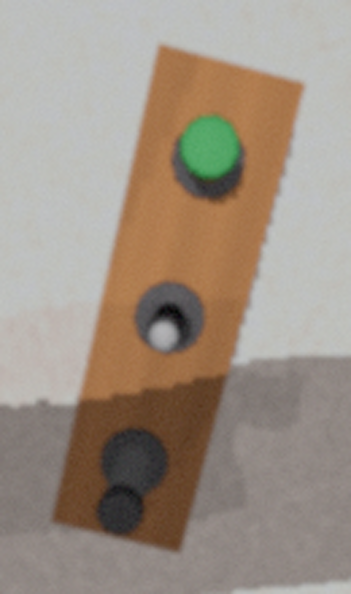

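Run:
```python
from h import *
plan([.5434,.2938,.20],-103.8)
```

```text
t 9.07 p [0.5381 0.2021 0.3053] yawx -90.25 R [[-0.004, -0.018, 1.0], [-1.0, -0.005, -0.004], [0.005, -1.0, -0.018]] q [-37.3  39.7  29.5  76.8 -19.6  69.6  -6.7] F [ 0.7 -0.9  0.1] T [-0.04 -0.02 -0.01] gap 0.0856
shift units [-0.3075  0.3492  0.0226] rows>= 2.2360908497421548 turn units [0.0351 0.4729 0.0141] rows>= 1.2702808372693901
```

```bash
python3 -m jog '[[[-0.08,0.085,0.006],[0.009,0.118,0.0035],0],[[-0.075,0.088,-0.01],[0.009,0.118,0.0035],0],[[-0.075,0.088,-0.012],[0.009,0.118,0.0035],0],[[-0.075,0.088,-0.014],[0.009,0.118,0.0035],0],[[0,0,0],[0,0,0],0],[[0,0,0],[0,0,0],0]]'
python3 - <<'E'
from h import *
plan([.5434,.2938,.20],-103.8)
E
```

```text
t: 9.82
eef_pos: [0.5388, 0.2919, 0.199]
tcp_rot: [[-0.252, 0.004, 0.968], [-0.968, 0.0, -0.252], [-0.001, -1.0, 0.004]]
wrist_force: [0.1, -0.4, 0.5]
finger_gap: 0.0856
t 9.82 p [0.5388 0.2919 0.199 ] yawx -104.58 R [[-0.252, 0.004, 0.968], [-0.968, 0.0, -0.252], [-0.001, -1.0, 0.004]] q [-45.3  49.4  31.2  79.9 -27.5  58.1 -23.1] F [ 0.1 -0.4  0.5] T [-0.03 -0.04  0.01] gap 0.0856
shift units [-0.0099 -0.0031  0.0131] rows>= 0.08033017876783931 turn units [-0.008  -0.0271 -0.0025] rows>= 0.07592361018228663
```

```bash
python3 -m jog '[[[-0.0099,0,0.0131],[-0.008,-0.027,-0.0025],0],[[0,0.08,0],[0,0,0],0],[[0,0.08,0],[0,0,0],0],[[0,0.06,0],[0,0,0],0],[[0,0,0],[0,0,0],0],[[0,0,0],[0,0,0],0]]'
python3 - <<'E'
from h import *
plan([.5434,.2938,.095],-103.8); c=cam("wrist"); cv2.imwrite("pics/k.png",c[0]["pixels"][:,:,::-1])
c=cam("scene"); crop(c,300,140,440,250,5,"pics/k2.png")
E
```

```text
t: 10.58
eef_pos: [0.5481, 0.2911, 0.1366]
tcp_rot: [[-0.238, 0.006, 0.971], [-0.971, 0.003, -0.238], [-0.005, -1.0, 0.005]]
wrist_force: [-0.3, -0.5, 0.5]
finger_gap: 0.0854
t 10.57 p [0.5481 0.2911 0.1366] yawx -103.75 R [[-0.238, 0.006, 0.971], [-0.971, 0.003, -0.238], [-0.005, -1.0, 0.005]] q [-43.6  54.1  28.5  82.2 -29.8  51.  -20. ] F [-0.3 -0.5  0.5] T [ 0.02 -0.02 -0.03] gap 0.0854
shift units [-0.0044  0.1386 -0.0179] rows>= 0.6712222925991417 turn units [-0.0096  0.0017 -0.0091] rows>= 0.03562963141609031
```

View pics/k.png

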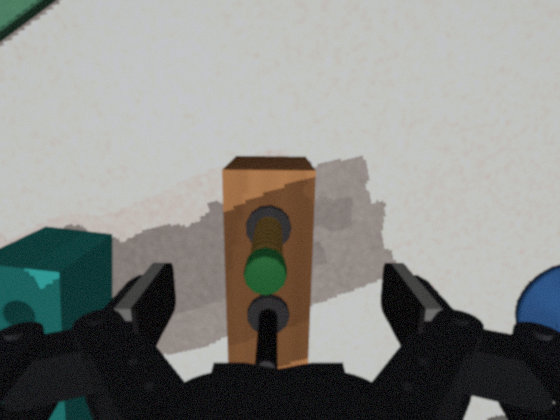

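View pics/k2.png

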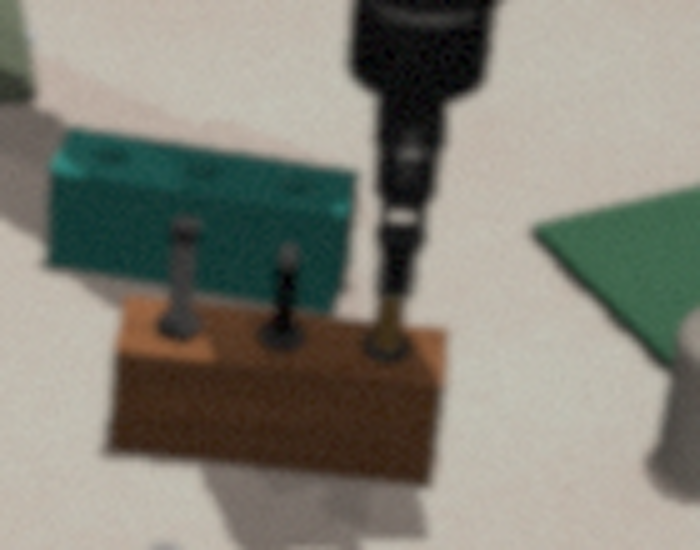

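Run:
```python
from h import *
c=cam("wrist"); rep(); print(ray2z(c,(265,271),.145), ray2z(c,(268,228),.081), proj(c,[.5434,.2938,.145]),proj(c,[.5434,.2938,.081]))
```

```text
t 10.72 p [0.5477 0.2914 0.1363] yawx -103.74 R [[-0.238, 0.005, 0.971], [-0.971, 0.003, -0.238], [-0.004, -1.0, 0.005]] q [-43.6  54.1  28.5  82.2 -29.8  50.9 -20. ] F [ 0.6 -0.7  0.3] T [-0.06  0.06 -0.02] gap 0.0859
[0.54376185 0.29621061 0.145     ] [0.543151   0.29432967 0.081     ] [265.57178503 276.23597628] [268.61353959 228.71560469]
```

```bash
python3 -m jog '[[[-0.007,0.03,-0.0165],[-0.009,0,-0.009],0],[[0,0,0],[0,0,0],0],[[0,0,0],[0,0,0],0]]'
python3 - <<'E'
from h import *
plan([.5434,.2946,.095],-103.8)
E
```

```text
t: 11.1
eef_pos: [0.5431, 0.2952, 0.1271]
tcp_rot: [[-0.237, -0.0, 0.971], [-0.971, 0.0, -0.237], [-0.0, -1.0, -0.0]]
wrist_force: [0.1, -0.3, -0.4]
finger_gap: 0.0856
t 11.1 p [0.5431 0.2952 0.1271] yawx -103.71 R [[-0.237, -0.0, 0.971], [-0.971, 0.0, -0.237], [-0.0, -1.0, -0.0]] q [-44.   54.7  28.2  82.7 -30.2  50.2 -20.1] F [ 0.1 -0.3 -0.4] T [ 0.04 -0.06 -0.04] gap 0.0856
shift units [0.0017 0.1072 0.0013] rows>= 0.5144471666169644 turn units [ 0.0002  0.003  -0.0003] rows>= 0.008124345981917764
```

```bash
python3 -m jog '[[[0,0.05,0],[0,0,0],0],[[0,0.05,0],[0,0,0],0],[[0,0.007,0],[0,0,0],0],[[0,0,0],[0,0,0],0]]'
python3 - <<'E'
from h import *
plan([.5434,.2946,.095],-103.8)
E
```

```text
t: 11.6
eef_pos: [0.5429, 0.2949, 0.0921]
tcp_rot: [[-0.237, -0.001, 0.971], [-0.971, -0.0, -0.237], [0.001, -1.0, -0.001]]
wrist_force: [0.7, -0.4, 0.2]
finger_gap: 0.0851
t 11.6 p [0.5429 0.2949 0.0921] yawx -103.73 R [[-0.237, -0.001, 0.971], [-0.971, -0.0, -0.237], [0.001, -1.0, -0.001]] q [-43.4  57.4  26.7  84.1 -31.6  46.2 -18.9] F [ 0.7 -0.4  0.2] T [-0.01 -0.01  0.02] gap 0.0851
shift units [ 0.0006 -0.0097  0.0018] rows>= 0.047553268412866494 turn units [0.0015 0.0026 0.0013] rows>= 0.008793144302035079
```

```bash
python3 -m jog '[[[0,0,0],[0,0,0],180],[[0,0,0],[0,0,0],255],[[0,0,0],[0,0,0],255],[[0,0,0],[0,0,0],255],[[0,0,0],[0,0,0],255],[[0,0,0],[0,0,0],255],[[0,0,0],[0,0,0],255]]' 60
python3 - <<'E'
from h import *
rep(); c=cam("wrist"); crop(c,60,60,460,360,2,"pics/l.png")
E
```

```text
t: 12.48
eef_pos: [0.5433, 0.2951, 0.093]
tcp_rot: [[-0.237, 0.0, 0.971], [-0.971, 0.0, -0.237], [-0.0, -1.0, 0.0]]
wrist_force: [-0.9, -0.5, -0.1]
finger_gap: 0.0149
t 12.47 p [0.5433 0.2951 0.093 ] yawx -103.72 R [[-0.237, 0.0, 0.971], [-0.971, 0.0, -0.237], [-0.0, -1.0, 0.0]] q [-43.4  57.3  26.7  84.1 -31.6  46.2 -18.9] F [-0.9 -0.5 -0.1] T [-0.01 -0.02 -0.01] gap 0.0149
```

View pics/l.png

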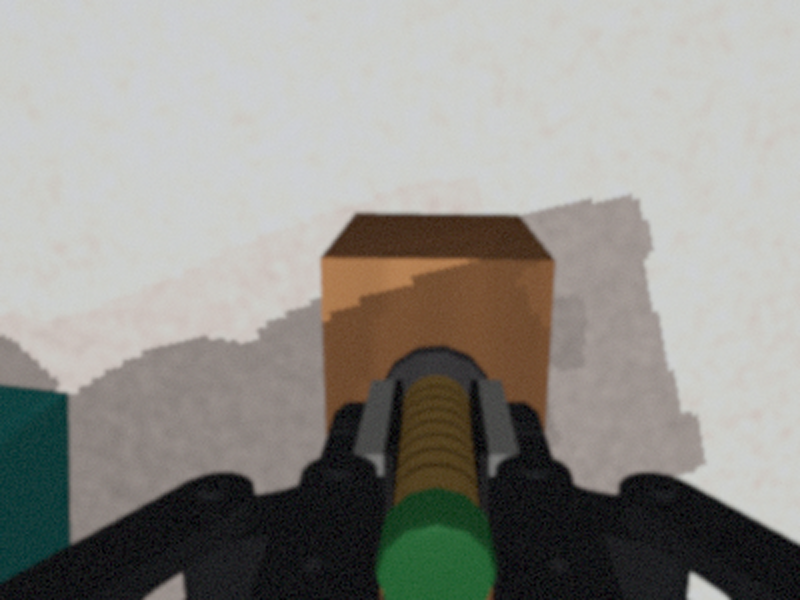

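```bash
python3 -m jog '[[[0,-0.05,0],[0,0,0],255],[[0,-0.08,0],[0,0,0],255],[[0,-0.08,0],[0,0,0],255],[[0,-0.08,0],[0,0,0],255],[[0,-0.1,0],[0,0,0],255],[[0,-0.1,0],[0,0,0],255],[[0,-0.07,0],[0,0,0],255],[[0,0,0],[0,0,0],255],[[0,0,0],[0,0,0],255]]'
python3 - <<'E'
from h import *
rep(); c=cam("scene"); crop(c,300,100,440,250,4,"pics/m.png"); c=cam("side"); crop(c,200,60,300,220,4,"pics/m2.png")
c=cam("wrist"); cv2.imwrite("pics/m3.png",c[0]["pixels"][:,:,::-1])
E
```

```text
t: 13.65
eef_pos: [0.5426, 0.294, 0.2723]
tcp_rot: [[-0.239, 0.002, 0.971], [-0.971, 0.0, -0.239], [-0.001, -1.0, 0.002]]
wrist_force: [-1.0, -0.7, -2.3]
finger_gap: 0.0149
t 13.65 p [0.5426 0.294  0.2723] yawx -103.8 R [[-0.239, 0.002, 0.971], [-0.971, 0.0, -0.239], [-0.001, -1.0, 0.002]] q [-45.4  45.8  33.1  72.1 -24.8  69.  -25.4] F [-1.  -0.7 -2.3] T [0.03 0.02 0.02] gap 0.0149
```

View pics/m.png

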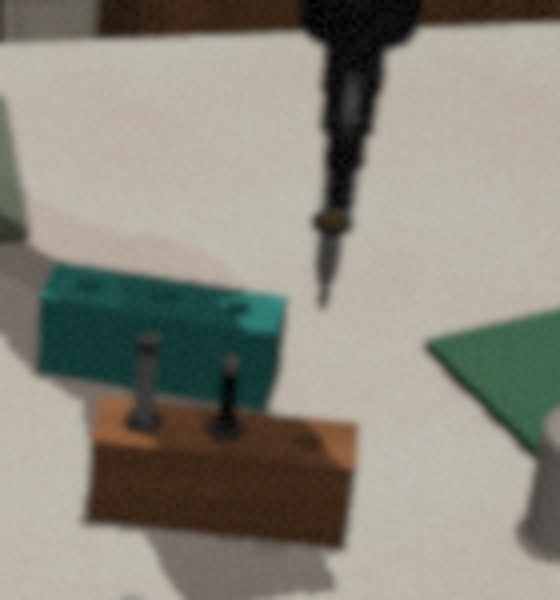

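View pics/m2.png

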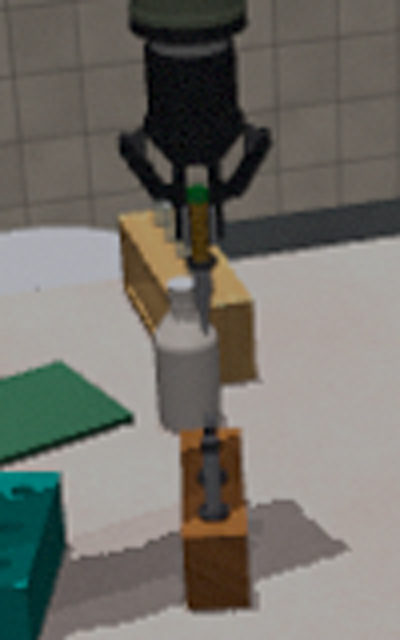

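View pics/m3.png

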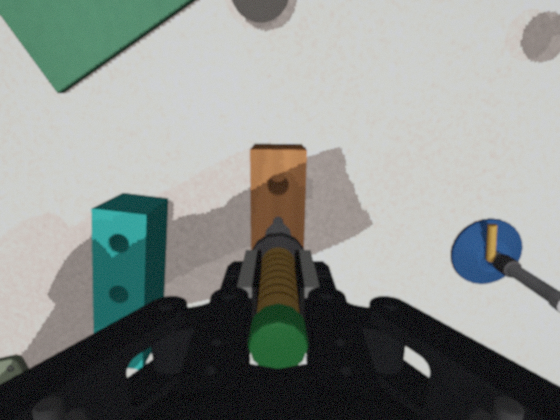

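```bash
cat >> h.py <<'E'
def tri(cs,uvs):
    Ps=[c[3]@np.c_[c[1],c[2]] for c in cs]
    X=cv2.triangulatePoints(Ps[0],Ps[1],np.array(uvs[0],float).reshape(2,1),np.array(uvs[1],float).reshape(2,1)); return (X[:3]/X[3]).ravel()
E
python3 - <<'E'
from h import *
rep(); s=cam("scene"); d=cam("side"); w=cam("wrist")
f=lambda u,v:(u/4+300,v/4+100); g=lambda u,v:(u/4+200,v/4+60)
print("tip",tri([s,d],[f(323,306),g(208,333)]),"collar",tri([s,d],[f(332,222),g(203,265)]))
print("hole",ray2z(w,(278,185),.075))
for z in (.335,.286,.254,.209,.19): 
  P=[.5433,.2945,z]; print(z,(proj(s,P)-[300,100])*4,(proj(d,P)-[200,60])*4,proj(w,P))
crop(w,220,190,340,380,3.1,"pics/m4.png")
E
```

```text
t 13.8 p [0.5427 0.294  0.2721] yawx -103.8 R [[-0.239, 0.002, 0.971], [-0.971, -0.0, -0.239], [-0.0, -1.0, 0.002]] q [-45.4  45.8  33.1  72.1 -24.8  69.  -25.4] F [ 0.7 -0.2 -2.1] T [ 0.02 -0.05 -0.  ] gap 0.0148
tip [0.54632909 0.2935683  0.18906072] collar [0.54464631 0.29324367 0.25462913]
hole [0.54365603 0.29325826 0.075     ]
0.335 [343.57474039 119.57213492] [194.17336207 172.093026  ] [278.95433661 368.20204736]
0.286 [335.84550718 185.16376319] [197.04376886 226.70369734] [278.22404425 283.81843087]
0.254 [330.96450098 226.58483777] [198.87225308 261.49136281] [277.96219872 253.56277755]
0.209 [324.31213702 283.03796483] [201.38429867 309.28406485] [277.72020927 225.60144768]
0.19 [321.57477115 306.26773157] [202.42473762 329.07884448] [277.64487818 216.89711244]
```

View pics/m4.png

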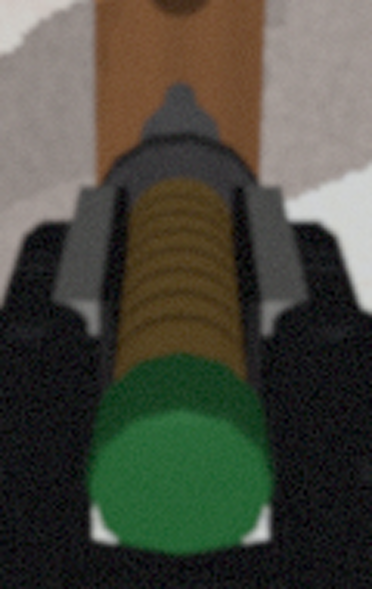

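The punch is held upright: the tip projects within 1 px of an upright axis, and lies about 83 mm below the TCP. Now I carry it over to the jig.

Run:
```python
from h import *
plan([.474,-.16,.272],-91)
```

```text
t 13.95 p [0.5428 0.294  0.2723] yawx -103.8 R [[-0.239, 0.002, 0.971], [-0.971, -0.0, -0.239], [-0.0, -1.0, 0.002]] q [-45.4  45.8  33.2  72.1 -24.8  69.  -25.4] F [ 0.1  0.  -1.7] T [-0.02  0.05  0.  ] gap 0.0147
shift units [1.5244e+00 7.0000e-04 1.3850e-01] rows>= 7.347207778488651 turn units [-4.70e-03 -4.47e-01 -4.00e-04] rows>= 1.19676724029841
```

```bash
python3 -m jog '[[[0.1,0,0.009],[0,-0.11,0],255],[[0.15,0,0.005],[0,-0.11,0],255],[[0.155,0,-0.004],[0,-0.11,0],255],[[0.155,0,-0.012],[0,-0.11,0],255],[[0.155,0,-0.02],[0,0,0],255],[[0.155,0,-0.02],[0,0,0],255],[[0.155,0,-0.02],[0,0,0],255],[[0.155,0,-0.02],[0,0,0],255],[[0.15,0,-0.02],[0,0,0],255],[[0.12,0,-0.02],[0,0,0],255],[[0,0,0],[0,0,0],255],[[0,0,0],[0,0,0],255]]'
python3 - <<'E'
from h import *
plan([.4735,-.182,.16],-91); c=cam("wrist"); cv2.imwrite("pics/n.png",c[0]["pixels"][:,:,::-1])
E
```

```text
t: 15.45
eef_pos: [0.475, -0.1523, 0.2704]
tcp_rot: [[-0.012, 0.001, 1.0], [-1.0, -0.002, -0.012], [0.002, -1.0, 0.001]]
wrist_force: [-0.6, 0.4, -2.7]
finger_gap: 0.0146
t 15.45 p [ 0.475  -0.1523  0.2704] yawx -90.7 R [[-0.012, 0.001, 1.0], [-1.0, -0.002, -0.012], [0.002, -1.0, 0.001]] q [ -0.6  33.4  26.1  97.5 -17.5  53.1  31.7] F [-0.6  0.4 -2.7] T [ 0.04 -0.03  0.02] gap 0.0146
shift units [ 0.0983  0.3682 -0.0043] rows>= 1.8294009174023529 turn units [-0.0024  0.0104  0.0045] rows>= 0.03097493866376753
```

View pics/n.png

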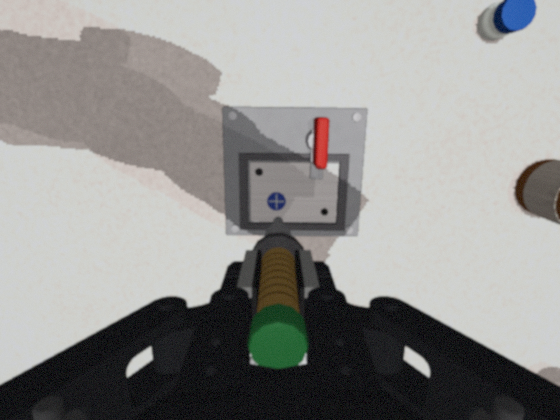

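The wrist view shows the cross at (276.5,202) and the punch tip at (278,218). I descend partway.

```bash
python3 -m jog '[[[0.024,0.09,-0.001],[-0.002,0.01,0.004],255],[[0.024,0.09,-0.001],[0,0,0],255],[[0.024,0.09,-0.001],[0,0,0],255],[[0.024,0.08,-0.001],[0,0,0],255],[[0,0,0],[0,0,0],255],[[0,0,0],[0,0,0],255]]'
python3 - <<'E'
from h import *
rep(); c=cam("wrist"); cv2.imwrite("pics/o.png",c[0]["pixels"][:,:,::-1])
crop(c,200,100,360,250,3.7,"pics/o2.png")
E
```

```text
t: 16.25
eef_pos: [0.4758, -0.1766, 0.1634]
tcp_rot: [[-0.009, 0.002, 1.0], [-1.0, 0.0, -0.009], [-0.0, -1.0, 0.002]]
wrist_force: [-0.2, 0.2, -2.0]
finger_gap: 0.0147
t 16.25 p [ 0.4758 -0.1766  0.1634] yawx -90.51 R [[-0.009, 0.002, 1.0], [-1.0, 0.0, -0.009], [-0.0, -1.0, 0.002]] q [  5.8  42.3  20.3 104.5 -22.8  37.1  39.1] F [-0.2  0.2 -2. ] T [0.01 0.02 0.02] gap 0.0147
```

View pics/o2.png

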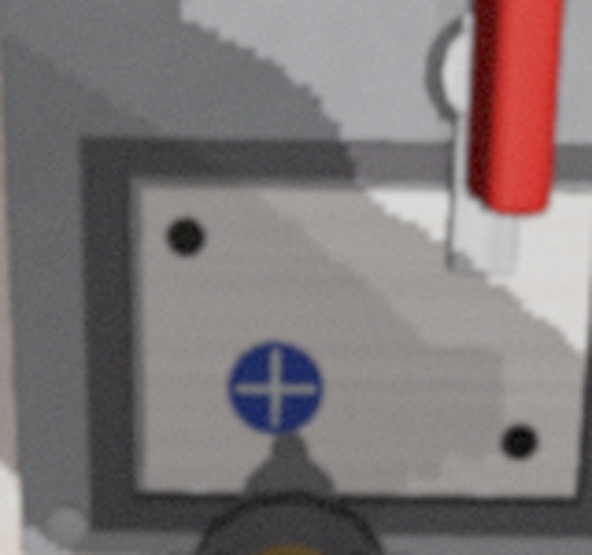

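Run:
```python
from h import *
s,R=rep(); c=cam("wrist")
m=ray2z(c,(200+275/3.7-.36,100+388/3.7-.36),.026); t=ray2z(c,(200+288/3.7-.36,100+435/3.7-.36),s["eef_pos"][2]-.083)
print("mark",m,"tip",t,"diff",(m-t)[:2],"tip-tcp",t-s["eef_pos"])
plan([s["eef_pos"][0]+(m-t)[0],s["eef_pos"][1]+(m-t)[1],.13],-90.7)
```

```text
t 16.3 p [ 0.4758 -0.1765  0.1634] yawx -90.5 R [[-0.009, 0.002, 1.0], [-1.0, 0.0, -0.009], [-0.0, -1.0, 0.002]] q [  5.8  42.3  20.3 104.5 -22.8  37.1  39.1] F [-0.5  0.2 -2.7] T [-0.03  0.04 -0.01] gap 0.015
mark [ 0.47344434 -0.1817134   0.026     ] tip [ 0.47633495 -0.17649867  0.08036686] diff [-0.00289061 -0.00521473] tip-tcp [ 4.95177401e-04  3.51614426e-05 -8.30000000e-02]
t 16.35 p [ 0.4758 -0.1767  0.1634] yawx -90.51 R [[-0.009, 0.002, 1.0], [-1.0, 0.0, -0.009], [-0.0, -1.0, 0.002]] q [  5.8  42.3  20.3 104.5 -22.8  37.1  39.1] F [ 0.4  0.6 -1.8] T [-0.02 -0.01 -0.03] gap 0.0147
shift units [ 0.017   0.1113 -0.0097] rows>= 0.5424006679062474 turn units [-0.0044  0.0067 -0.0005] rows>= 0.021444216520551725
```

Tip and mark agree between views. I correct xy and descend to about 20 mm above the mark.

```bash
python3 -m jog '[[[0.017,0.0,-0.0097],[-0.0044,0.0067,0],255],[[0,0.05,0],[0,0,0],255],[[0,0.05,0],[0,0,0],255],[[0,0,0],[0,0,0],255],[[0,0,0],[0,0,0],255]]'
python3 - <<'E'
from h import *
rep(); c=cam("wrist"); 
crop(c,200,100,360,250,3.7,"pics/p.png")
E
```

```text
t: 16.98
eef_pos: [0.4735, -0.1829, 0.1356]
tcp_rot: [[-0.013, 0.004, 1.0], [-1.0, -0.001, -0.013], [0.001, -1.0, 0.004]]
wrist_force: [0.4, -0.0, -2.2]
finger_gap: 0.0146
t 16.98 p [ 0.4735 -0.1829  0.1356] yawx -90.72 R [[-0.013, 0.004, 1.0], [-1.0, -0.001, -0.013], [0.001, -1.0, 0.004]] q [  7.6  44.7  18.4 106.2 -24.2  32.7  40.8] F [ 0.4 -0.  -2.2] T [-0.01  0.   -0.02] gap 0.0146
```

View pics/p.png

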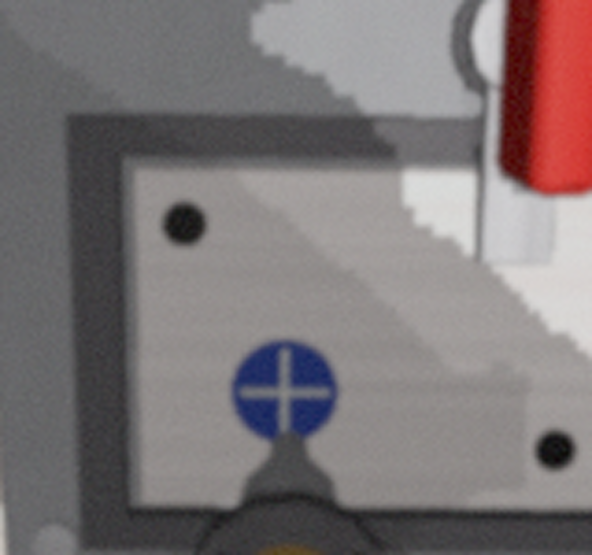

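Run:
```python
from h import *
s,R=rep(); c=cam("wrist")
m=ray2z(c,(200+285/3.7-.36,100+392/3.7-.36),.026); t=ray2z(c,(200+289/3.7-.36,100+435/3.7-.36),s["eef_pos"][2]-.083)
print("mark",m,"tip",t,"diff",(m-t)[:2])
plan([s["eef_pos"][0]+(m-t)[0],s["eef_pos"][1]+(m-t)[1],.115],-90.7)
```

```text
t 17.02 p [ 0.4735 -0.1829  0.1356] yawx -90.72 R [[-0.013, 0.004, 1.0], [-1.0, -0.001, -0.013], [0.001, -1.0, 0.004]] q [  7.6  44.7  18.4 106.2 -24.2  32.7  40.8] F [ 0.8  0.3 -2.1] T [ 0.03 -0.02 -0.  ] gap 0.015
mark [ 0.4735891  -0.18178974  0.026     ] tip [ 0.47428001 -0.18292323  0.05260006] diff [-0.00069092  0.00113349]
t 17.07 p [ 0.4735 -0.1828  0.1356] yawx -90.71 R [[-0.012, 0.004, 1.0], [-1.0, -0.001, -0.012], [0.001, -1.0, 0.004]] q [  7.6  44.7  18.3 106.2 -24.2  32.7  40.8] F [ 0.1 -0.  -2.5] T [0.02 0.   0.05] gap 0.0146
shift units [-0.0035  0.0685 -0.0027] rows>= 0.32950464309646216 turn units [-0.0075 -0.0004  0.0025] rows>= 0.021104710529491217
```

```bash
python3 -m jog '[[[-0.0035,0,-0.0027],[-0.0075,0,0.0025],255],[[0,0.03,0],[0,0,0],255],[[0,0.025,0],[0,0,0],255],[[0,0,0],[0,0,0],255],[[0,0,0],[0,0,0],255]]' 80
python3 - <<'E'
from h import *
s,R=rep(); c=cam("wrist"); 
crop(c,220,150,340,240,5,"pics/q.png")
E
```

```text
t: 17.7
eef_pos: [0.4727, -0.1816, 0.1182]
tcp_rot: [[-0.012, -0.0, 1.0], [-1.0, 0.0, -0.012], [-0.0, -1.0, -0.0]]
wrist_force: [-0.3, 0.6, -2.0]
finger_gap: 0.0145
t 17.7 p [ 0.4727 -0.1816  0.1182] yawx -90.7 R [[-0.012, -0.0, 1.0], [-1.0, 0.0, -0.012], [-0.0, -1.0, -0.0]] q [  8.1  46.3  17.2 107.  -25.   30.4  41.4] F [-0.3  0.6 -2. ] T [0.03 0.02 0.  ] gap 0.0145
```

View pics/q.png

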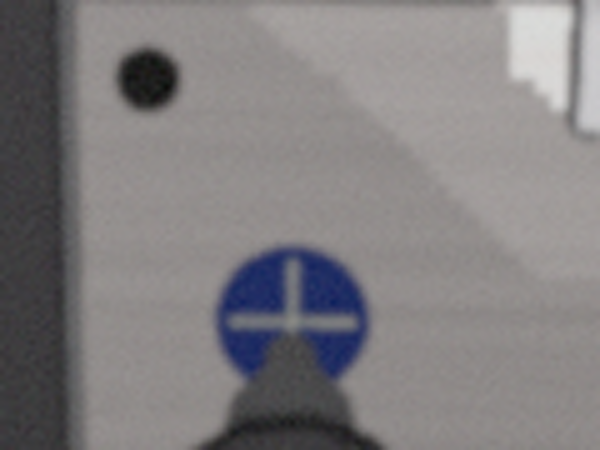

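Run:
```python
from h import *
s,R=rep(); c=cam("wrist")
m=ray2z(c,(220+292/5-.4,150+322/5-.4),.026)
for v in (334,338):
  t=ray2z(c,(220+292/5-.4,150+v/5-.4),s["eef_pos"][2]-.083); print("mark",m,"tip",t,"diff",(m-t)[:2])
for dz in (.079,.083,.088): print(dz,(proj(c,s["eef_pos"]+[.0005,0,-dz])-[220,150]+.4)*5)
```

```text
t 17.75 p [ 0.4727 -0.1816  0.1182] yawx -90.7 R [[-0.012, 0.0, 1.0], [-1.0, 0.0, -0.012], [-0.0, -1.0, 0.0]] q [  8.1  46.3  17.2 107.  -25.   30.4  41.4] F [ 0.2 -0.5 -2.9] T [0.02 0.03 0.01] gap 0.0144
mark [ 0.4734161  -0.18195657  0.026     ] tip [ 0.47341587 -0.18098274  0.03520141] diff [ 2.26107642e-07 -9.73825614e-04]
mark [ 0.4734161  -0.18195657  0.026     ] tip [ 0.47340937 -0.18155213  0.03520141] diff [ 6.73014067e-06 -4.04436961e-04]
0.079 [290.7656025  346.79972941]
0.083 [290.74963469 338.20178579]
0.088 [290.73039481 327.84198761]
```

Alignment is within 0.5 mm. I lower in small steps and feel for contact.

```bash
python3 -m jog '[[[0.0015,0.01,0],[0,0,0],255],[[0,0.01,0],[0,0,0],255],[[0,0,0],[0,0,0],255]]'; python3 -m jog '[[[0,0.007,0],[0,0,0],255],[[0,0,0],[0,0,0],255]]'
```

```text
t: 18.18
eef_pos: [0.4729, -0.1821, 0.112]
tcp_rot: [[-0.012, 0.0, 1.0], [-1.0, -0.0, -0.012], [0.0, -1.0, 0.001]]
wrist_force: [-0.4, 0.6, -2.5]
finger_gap: 0.0144
t: 18.42
eef_pos: [0.473, -0.1822, 0.11]
tcp_rot: [[-0.012, 0.001, 1.0], [-1.0, -0.0, -0.012], [0.0, -1.0, 0.001]]
wrist_force: [-0.0, 0.2, 2.5]
finger_gap: 0.0147
```

Contact: Fz rose from -2.3 to +2.5 N. A quick look before pressing.

Run:
```python
from h import *
s,R=rep(); c=cam("wrist"); 
crop(c,220,150,340,240,5,"pics/r.png")
print((proj(c,s["eef_pos"]+[.0005,0,.026-s["eef_pos"][2]])-[220,150]+.4)*5)
```

```text
t 18.43 p [ 0.473  -0.1822  0.11  ] yawx -90.71 R [[-0.012, 0.001, 1.0], [-1.0, -0.0, -0.012], [0.0, -1.0, 0.001]] q [  8.5  47.1  16.6 107.3 -25.4  29.1  41.8] F [-0.   0.2  2.5] T [0.07 0.14 0.02] gap 0.0147
[290.11103574 336.08787288]
```

View pics/r.png

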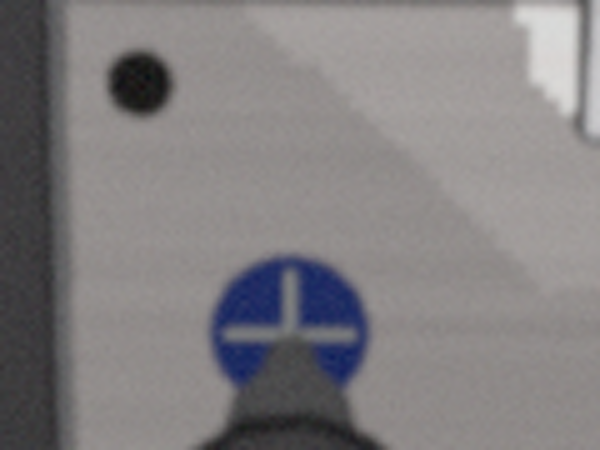

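The tip sits on the cross at (290,336). Now pressing straight down.

```bash
python3 -m jog '[[[0,0.006,0],[0,0,0],255]]'; python3 -m jog '[[[0,0.006,0],[0,0,0],255]]'
```

```text
t: 18.6
eef_pos: [0.4731, -0.1822, 0.1084]
tcp_rot: [[-0.012, 0.001, 1.0], [-1.0, -0.0, -0.012], [0.0, -1.0, 0.001]]
wrist_force: [-1.0, 0.2, 6.2]
finger_gap: 0.0143
t: 18.73
eef_pos: [0.4732, -0.1823, 0.1068]
tcp_rot: [[-0.012, 0.002, 1.0], [-1.0, -0.001, -0.012], [0.001, -1.0, 0.002]]
wrist_force: [-1.3, 1.0, 13.1]
finger_gap: 0.0144
```

```bash
python3 -m jog '[[[0,0.005,0],[0,0,0],255]]'
```

```text
t: 18.85
eef_pos: [0.4732, -0.1824, 0.1056]
tcp_rot: [[-0.012, 0.002, 1.0], [-1.0, -0.001, -0.012], [0.001, -1.0, 0.002]]
wrist_force: [-2.3, 0.5, 12.7]
finger_gap: 0.0149
```

```bash
python3 -m jog '[[[0,0.005,0],[0,0,0],255]]'
```

```text
t: 18.98
eef_pos: [0.4733, -0.1824, 0.1044]
tcp_rot: [[-0.012, 0.003, 1.0], [-1.0, -0.001, -0.012], [0.001, -1.0, 0.003]]
wrist_force: [-3.0, 0.6, 12.9]
finger_gap: 0.0146
```

```bash
python3 -m jog '[[[0,0.005,0],[0,0,0],255]]'
python3 - <<'E'
from h import *
s,R=rep(); c=cam("wrist"); 
crop(c,220,150,340,240,5,"pics/s.png")
crop(c,180,180,380,390,2.8,"pics/s2.png")
E
```

```text
t: 19.1
eef_pos: [0.4733, -0.1825, 0.1033]
tcp_rot: [[-0.013, 0.003, 1.0], [-1.0, -0.001, -0.013], [0.001, -1.0, 0.003]]
wrist_force: [-1.9, 0.3, 11.3]
finger_gap: 0.0143
t 19.1 p [ 0.4733 -0.1825  0.1033] yawx -90.72 R [[-0.013, 0.003, 1.0], [-1.0, -0.001, -0.013], [0.001, -1.0, 0.003]] q [  8.9  47.7  16.  107.6 -25.8  28.   42.1] F [-1.9  0.3 11.3] T [0.35 0.67 0.02] gap 0.0143
```

View pics/s2.png

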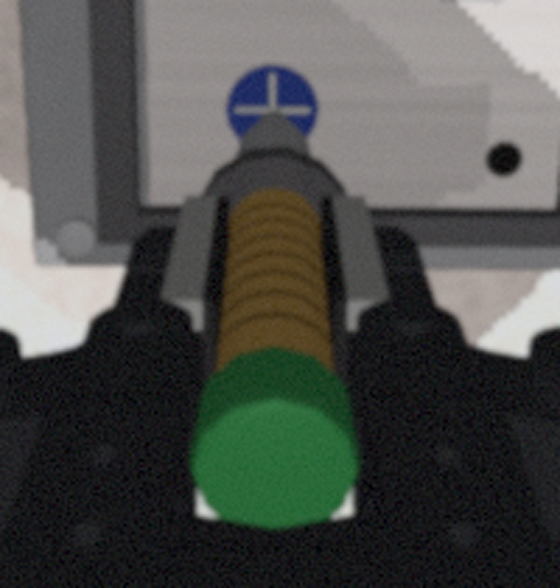

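```bash
python3 -m jog '[[[0,0.004,0],[0,0,0],255]]'
python3 - <<'E'
from h import *
for i in range(2): ctrl.snapshot("wrist"); rep()
E
```

```text
t: 19.27
eef_pos: [0.4732, -0.1824, 0.102]
tcp_rot: [[-0.013, 0.003, 1.0], [-1.0, -0.0, -0.012], [0.0, -1.0, 0.003]]
wrist_force: [-1.7, 1.0, 9.1]
finger_gap: 0.0147
t 19.32 p [ 0.4732 -0.1824  0.1019] yawx -90.72 R [[-0.012, 0.003, 1.0], [-1.0, -0.0, -0.012], [0.0, -1.0, 0.003]] q [  8.9  47.8  15.9 107.7 -25.8  27.8  42.2] F [-0.7  0.4  4.2] T [0.22 0.34 0.03] gap 0.0145
t 19.38 p [ 0.4732 -0.1823  0.1019] yawx -90.71 R [[-0.012, 0.003, 1.0], [-1.0, -0.0, -0.012], [0.0, -1.0, 0.003]] q [  8.9  47.8  15.9 107.7 -25.8  27.8  42.2] F [-0.6  1.9  3.4] T [ 0.2   0.32 -0.03] gap 0.0144
```

Force fell from about 15 to 6 N, which is the snap. I push a little further to be sure it is past 8 mm.

```bash
python3 -m jog '[[[0,0.003,0],[0,0,0],255]]'; python3 -m jog '[[[0,0.003,0],[0,0,0],255]]'
```

```text
t: 19.5
eef_pos: [0.4732, -0.1823, 0.1011]
tcp_rot: [[-0.012, 0.003, 1.0], [-1.0, -0.0, -0.012], [0.0, -1.0, 0.003]]
wrist_force: [-1.1, 1.1, 8.4]
finger_gap: 0.0143
t: 19.62
eef_pos: [0.4732, -0.1823, 0.1004]
tcp_rot: [[-0.013, 0.003, 1.0], [-1.0, -0.0, -0.013], [0.0, -1.0, 0.003]]
wrist_force: [-1.1, 1.0, 7.3]
finger_gap: 0.0145
```

Run:
```python
from h import *
s,R=rep(); c=cam("wrist"); im=c[0]["pixels"][:,:,::-1].copy(); cv2.imwrite("pics/t.png",im)
for nm in ("m3","n","o"):
  a=cv2.imread(f"pics/{nm}.png")
  for (x0,y0,x1,y1,l) in [(245,300,312,372,"cap"),(255,255,300,300,"barrel"),(190,300,240,330,"finger")]:
    T=a[y0:y1,x0:x1]; r=cv2.matchTemplate(im[y0-12:y1+12,x0-12:x1+12],T,cv2.TM_CCOEFF_NORMED); _,v,_,p=cv2.minMaxLoc(r); print(nm,l,round(v,3),p[0]-12,p[1]-12)
crop(c,180,180,380,390,2.8,"pics/t2.png")
```

```text
t 19.62 p [ 0.4732 -0.1823  0.1004] yawx -90.72 R [[-0.013, 0.003, 1.0], [-1.0, -0.0, -0.013], [0.0, -1.0, 0.003]] q [  9.   48.   15.7 107.8 -25.9  27.6  42.2] F [-1.1  1.   7.3] T [0.24 0.43 0.  ] gap 0.0145
m3 cap 0.965 0 0
m3 barrel 0.939 0 0
m3 finger 0.977 0 0
n cap 0.962 0 0
n barrel 0.94 0 0
n finger 0.984 0 0
o cap 0.97 0 0
o barrel 0.946 0 0
o finger 0.985 0 0
```

View pics/t2.png

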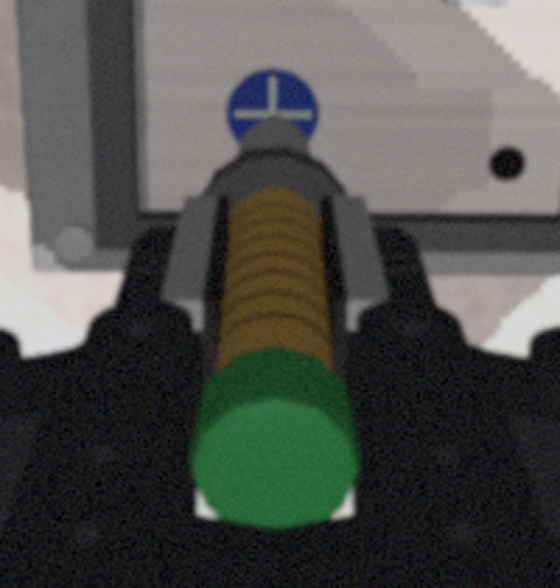

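There is no slip in the grip, and about 9.5–10 mm of travel since contact with a clear force drop, so it has fired. Easing off and lifting straight up.

```bash
python3 -m jog '[[[0,-0.03,0],[0,0,0],255],[[0,-0.06,0],[0,0,0],255],[[0,-0.1,0],[0,0,0],255],[[0,-0.13,0],[0,0,0],255],[[0,-0.13,0],[0,0,0],255],[[0,-0.12,0],[0,0,0],255],[[0,0,0],[0,0,0],255],[[0,0,0],[0,0,0],255]]'
python3 - <<'E'
from h import *
s,R=rep(); c=cam("wrist"); crop(c,180,70,400,300,2.6,"pics/u.png")
m=0
plan([.543,.294,.275],-103.8)
E
```

```text
t: 20.68
eef_pos: [0.4716, -0.182, 0.2785]
tcp_rot: [[-0.013, 0.002, 1.0], [-1.0, -0.0, -0.013], [0.0, -1.0, 0.002]]
wrist_force: [-0.0, -0.3, -1.6]
finger_gap: 0.0144
t 20.68 p [ 0.4716 -0.182   0.2785] yawx -90.76 R [[-0.013, 0.002, 1.0], [-1.0, -0.0, -0.013], [0.0, -1.0, 0.002]] q [  2.9  33.4  26.3  95.4 -17.3  55.1  34.7] F [-0.  -0.3 -1.6] T [ 0.04  0.03 -0.01] gap 0.0144
t 20.73 p [ 0.4716 -0.1822  0.2785] yawx -90.77 R [[-0.013, 0.002, 1.0], [-1.0, -0.0, -0.013], [0.0, -1.0, 0.002]] q [  3.   33.4  26.3  95.4 -17.3  55.1  34.7] F [-0.1  0.1 -1.7] T [ 0.03 -0.02  0.01] gap 0.0144
shift units [-1.5902  0.0115  0.2167] rows>= 7.703766394684983 turn units [-4.00e-03  4.55e-01  4.00e-04] rows>= 1.2182157217114336
```

View pics/u.png

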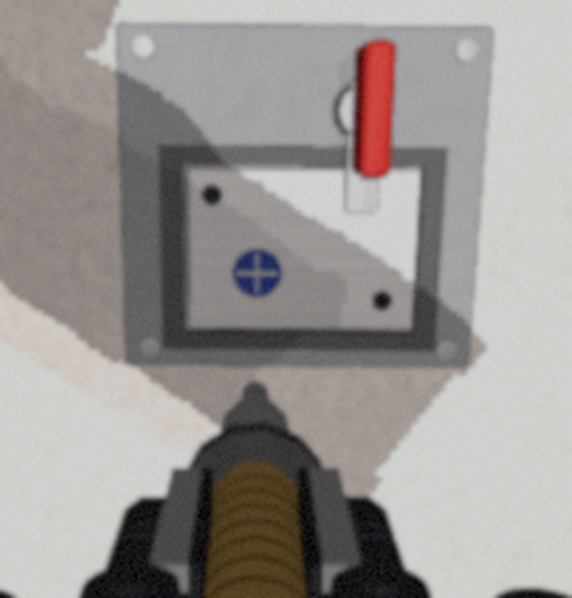

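The cross is at (257,273) in the crop, the clamp is still locked and the point is sprung out. Going back to the stand.

```bash
python3 -m jog '[[[-0.1,0,0.015],[0,0,0],255],[[-0.155,0,0.022],[0,0,0],255],[[-0.155,0,0.022],[0,0,0],255],[[-0.155,0,0.022],[0,0,0],255],[[-0.155,0,0.022],[0,0,0],255],[[-0.155,0,0.02],[0,0.114,0],255],[[-0.155,0,0.012],[0,0.114,0],255],[[-0.155,0,0.0],[0,0.114,0],255],[[-0.155,0,-0.01],[0,0.114,0],255],[[-0.13,0,-0.015],[0,0,0],255],[[0,0,0],[0,0,0],255],[[0,0,0],[0,0,0],255]]'
python3 - <<'E'
from h import *
plan([.5434,.2943,.25],-103.8)
E
```

```text
t: 22.22
eef_pos: [0.535, 0.27, 0.266]
tcp_rot: [[-0.25, -0.014, 0.968], [-0.968, -0.007, -0.25], [0.01, -1.0, -0.012]]
wrist_force: [-0.1, -0.2, -1.6]
finger_gap: 0.0146
t 22.23 p [0.535 0.27  0.266] yawx -104.49 R [[-0.25, -0.014, 0.968], [-0.968, -0.007, -0.25], [0.01, -1.0, -0.012]] q [-44.5  45.   33.6  75.8 -24.9  67.5 -23.4] F [-0.1 -0.2 -1.6] T [ 0.01 -0.06  0.01] gap 0.0146
shift units [-0.0859  0.0525  0.0074] rows>= 0.4845561769364164 turn units [ 0.0243 -0.0241  0.0197] rows>= 0.10592723824071419
```

```bash
python3 -m jog '[[[-0.086,0.0,0.0074],[0.024,-0.024,0.02],255],[[0,0,0],[0,0,0],255],[[0,0,0],[0,0,0],255]]'
python3 - <<'E'
from h import *
plan([.5434,.2943,.18],-103.8)
E
```

```text
t: 22.6
eef_pos: [0.5441, 0.2918, 0.2651]
tcp_rot: [[-0.242, -0.001, 0.97], [-0.97, -0.001, -0.242], [0.001, -1.0, -0.001]]
wrist_force: [-0.1, -1.1, -1.8]
finger_gap: 0.0142
t 22.6 p [0.5441 0.2918 0.2651] yawx -104.02 R [[-0.242, -0.001, 0.97], [-0.97, -0.001, -0.242], [0.001, -1.0, -0.001]] q [-45.2  46.3  33.4  72.5 -25.3  68.4 -24.8] F [-0.1 -1.1 -1.8] T [-0.05  0.02 -0.02] gap 0.0142
shift units [-0.008   0.2837 -0.004 ] rows>= 1.3626531781288795 turn units [ 0.0017 -0.0076  0.0027] rows>= 0.022004087769971852
```

```bash
python3 -m jog '[[[-0.008,0.05,-0.004],[0.0017,-0.0076,0.0027],255],[[0,0.1,0],[0,0,0],255],[[0,0.08,0],[0,0,0],255],[[0,0,0],[0,0,0],255],[[0,0,0],[0,0,0],255]]'
python3 - <<'E'
from h import *
plan([.5434,.2943,.17],-103.8); c=cam("wrist"); crop(c,200,120,360,270,3.7,"pics/v.png")
E
```

```text
t: 23.22
eef_pos: [0.5442, 0.2902, 0.1963]
tcp_rot: [[-0.244, 0.001, 0.97], [-0.97, -0.0, -0.244], [0.0, -1.0, 0.001]]
wrist_force: [-0.6, -0.1, -1.9]
finger_gap: 0.0141
t 23.23 p [0.5442 0.2902 0.1963] yawx -104.09 R [[-0.244, 0.001, 0.97], [-0.97, -0.0, -0.244], [0.0, -1.0, 0.001]] q [-44.8  50.1  31.4  79.  -27.8  58.6 -22.2] F [-0.6 -0.1 -1.9] T [-0.07 -0.01 -0.  ] gap 0.0141
shift units [-0.0126  0.0876 -0.006 ] rows>= 0.4258158569225895 turn units [-0.0026 -0.0102  0.0002] rows>= 0.02830995498094636
```

View pics/v.png

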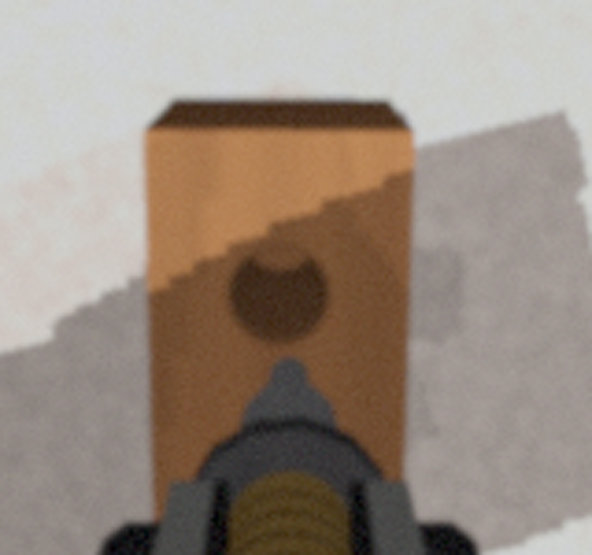

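Run:
```python
from h import *
s,R=rep(); c=cam("wrist")
m=ray2z(c,(200+279/3.7-.36,120+291/3.7-.36),.075); t=ray2z(c,(200+288.5/3.7-.36,120+361/3.7-.36),s["eef_pos"][2]-.083)
print("hole",m,"tip",t,"diff",(m-t)[:2])
plan([s["eef_pos"][0]+(m-t)[0],s["eef_pos"][1]+(m-t)[1],.17],-103.8)
```

```text
t 23.27 p [0.5441 0.2902 0.1962] yawx -104.09 R [[-0.243, 0.001, 0.97], [-0.97, -0.0, -0.243], [0.0, -1.0, 0.001]] q [-44.8  50.1  31.4  79.  -27.8  58.6 -22.2] F [-0.2  0.8 -1.9] T [ 0.02 -0.01  0.02] gap 0.0145
hole [0.54358015 0.29464429 0.075     ] tip [0.54450886 0.29027768 0.11324036] diff [-0.0009287   0.00436662]
t 23.32 p [0.5441 0.2904 0.1962] yawx -104.08 R [[-0.243, 0.001, 0.97], [-0.97, -0.0, -0.243], [-0.0, -1.0, 0.001]] q [-44.8  50.1  31.4  79.  -27.8  58.6 -22.2] F [-0.2  0.2 -1.5] T [-0.07  0.02  0.  ] gap 0.0144
shift units [-0.0127  0.0874 -0.0065] rows>= 0.4249826930250062 turn units [-0.0027 -0.0098 -0.0002] rows>= 0.027070892180097107
```

```bash
python3 -m jog '[[[-0.0127,0,-0.0065],[-0.0027,-0.0098,0],255],[[0,0,0],[0,0,0],255],[[0,0.05,0],[0,0,0],255],[[0,0.04,0],[0,0,0],255],[[0,0,0],[0,0,0],255],[[0,0,0],[0,0,0],255]]'
python3 - <<'E'
from h import *
plan([.5432,.2946,.14],-103.8); c=cam("wrist"); crop(c,200,120,360,270,3.7,"pics/w.png")
E
```

```text
t: 24.08
eef_pos: [0.5432, 0.295, 0.1678]
tcp_rot: [[-0.238, 0.0, 0.971], [-0.971, 0.0, -0.238], [-0.001, -1.0, 0.0]]
wrist_force: [0.2, 0.7, -3.1]
finger_gap: 0.0144
t 24.07 p [0.5432 0.295  0.1678] yawx -103.77 R [[-0.238, 0.0, 0.971], [-0.971, 0.0, -0.238], [-0.001, -1.0, 0.0]] q [-44.8  52.   30.3  80.5 -28.9  55.2 -21.3] F [ 0.2  0.7 -3.1] T [ 0.02 -0.02 -0.04] gap 0.0144
shift units [0.0013 0.0927 0.0005] rows>= 0.4448951581289558 turn units [-0.0004  0.0012 -0.001 ] rows>= 0.00436297976314749
```

View pics/w.png

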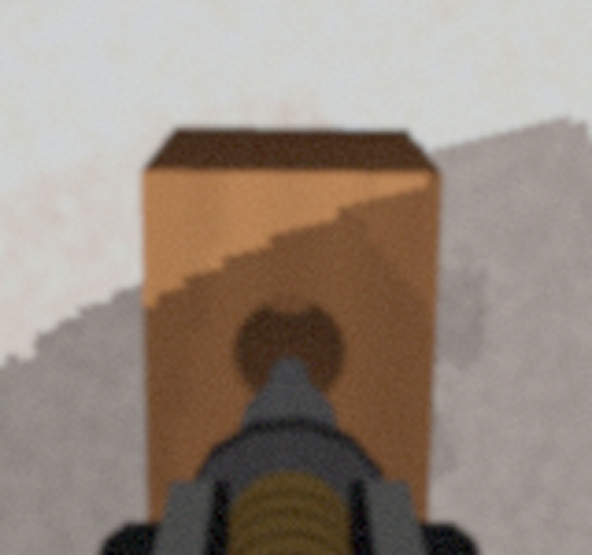

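```bash
python3 -m jog '[[[0.001,0.04,0],[0,0,0],255],[[0,0.04,0],[0,0,0],255],[[0,0,0],[0,0,0],255]]'; python3 -m jog '[[[0,0.04,0],[0,0,0],255],[[0,0.04,0],[0,0,0],255],[[0,0,0],[0,0,0],255]]'
python3 - <<'E'
from h import *
plan([.5432,.2946,.0945],-103.8)
E
```

```text
t: 24.5
eef_pos: [0.543, 0.2947, 0.1421]
tcp_rot: [[-0.238, 0.0, 0.971], [-0.971, 0.0, -0.238], [-0.001, -1.0, 0.0]]
wrist_force: [0.3, 0.5, -1.7]
finger_gap: 0.0144
t: 24.88
eef_pos: [0.5429, 0.2947, 0.1162]
tcp_rot: [[-0.238, 0.0, 0.971], [-0.971, 0.0, -0.238], [-0.0, -1.0, -0.0]]
wrist_force: [-0.2, -0.2, -0.9]
finger_gap: 0.0142
t 24.88 p [0.5429 0.2947 0.1162] yawx -103.76 R [[-0.238, 0.0, 0.971], [-0.971, 0.0, -0.238], [-0.0, -1.0, -0.0]] q [-44.   55.6  28.1  83.3 -31.1  48.9 -19.3] F [-0.2 -0.2 -0.9] T [ 0.02  0.03 -0.06] gap 0.0142
shift units [0.0002 0.0722 0.001 ] rows>= 0.3467635734869323 turn units [ 0.0001  0.0014 -0.0007] rows>= 0.004173943443025949
```

```bash
python3 -m jog '[[[0,0.035,0],[0,0,0],255],[[0,0.03,0],[0,0,0],255],[[0,0,0],[0,0,0],255]]'; python3 -m jog '[[[0,0.006,0],[0,0,0],255],[[0,0,0],[0,0,0],255]]'
```

```text
t: 25.25
eef_pos: [0.543, 0.2947, 0.0953]
tcp_rot: [[-0.238, 0.0, 0.971], [-0.971, 0.0, -0.238], [-0.0, -1.0, 0.0]]
wrist_force: [-0.5, 0.4, -2.3]
finger_gap: 0.0145
t: 25.5
eef_pos: [0.5432, 0.2947, 0.0938]
tcp_rot: [[-0.238, 0.001, 0.971], [-0.971, 0.001, -0.238], [-0.001, -1.0, 0.0]]
wrist_force: [0.8, -0.5, -1.1]
finger_gap: 0.0144
```

```bash
python3 -m jog '[[[0,0.004,0],[0,0,0],255],[[0,0,0],[0,0,0],255]]'; python3 -m jog '[[[0,0,0],[0,0,0],200],[[0,0,0],[0,0,0],100],[[0,0,0],[0,0,0],0],[[0,0,0],[0,0,0],0],[[0,0,0],[0,0,0],0],[[0,0,0],[0,0,0],0]]'; python3 -m jog '[[[0,-0.06,0],[0,0,0],0],[[0,-0.1,0],[0,0,0],0],[[0,-0.15,0],[0,0,0],0],[[0,-0.15,0],[0,0,0],0],[[0,-0.15,0],[0,0,0],0],[[0,0,0],[0,0,0],0],[[0,0,0],[0,0,0],0]]'
python3 - <<'E'
from h import *
rep(); c=cam("wrist"); cv2.imwrite("pics/x.png",c[0]["pixels"][:,:,::-1])
c=cam("scene"); crop(c,190,160,400,300,3.8,"pics/x2.png"); c=cam("side"); crop(c,180,140,340,290,4,"pics/x3.png")
E
```

```text
t: 25.75
eef_pos: [0.5435, 0.2949, 0.0932]
tcp_rot: [[-0.238, 0.002, 0.971], [-0.971, 0.001, -0.238], [-0.001, -1.0, 0.001]]
wrist_force: [-0.5, -0.1, -2.2]
finger_gap: 0.0143
t: 26.5
eef_pos: [0.5438, 0.295, 0.0934]
tcp_rot: [[-0.238, 0.002, 0.971], [-0.971, 0.001, -0.238], [-0.002, -1.0, 0.002]]
wrist_force: [-0.9, 0.6, 1.0]
finger_gap: 0.0853
t: 27.38
eef_pos: [0.543, 0.2935, 0.2895]
tcp_rot: [[-0.239, 0.006, 0.971], [-0.971, 0.002, -0.239], [-0.003, -1.0, 0.006]]
wrist_force: [-0.2, -0.2, -0.1]
finger_gap: 0.0852
t 27.38 p [0.543  0.2935 0.2895] yawx -103.86 R [[-0.239, 0.006, 0.971], [-0.971, 0.002, -0.239], [-0.003, -1.0, 0.006]] q [-45.6  45.   34.1  70.5 -24.7  71.2 -25.6] F [-0.2 -0.2 -0.1] T [0.   0.01 0.01] gap 0.0852
```

View pics/x.png

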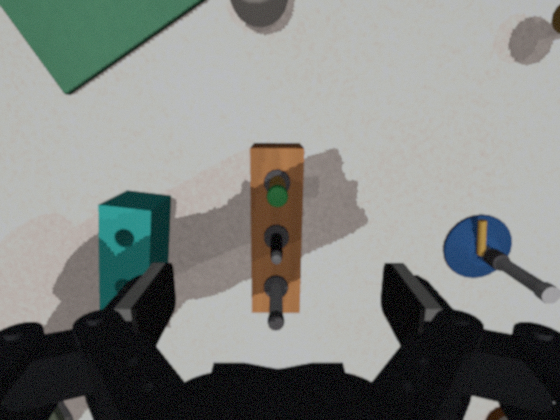

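View pics/x2.png

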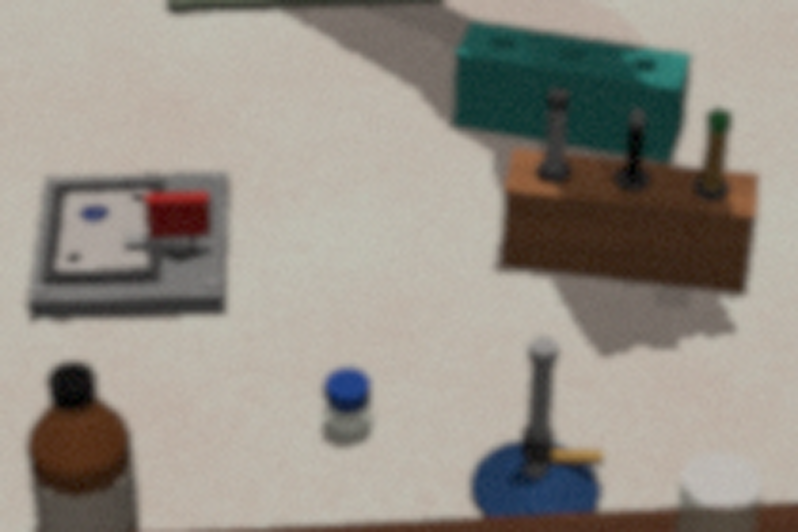

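View pics/x3.png

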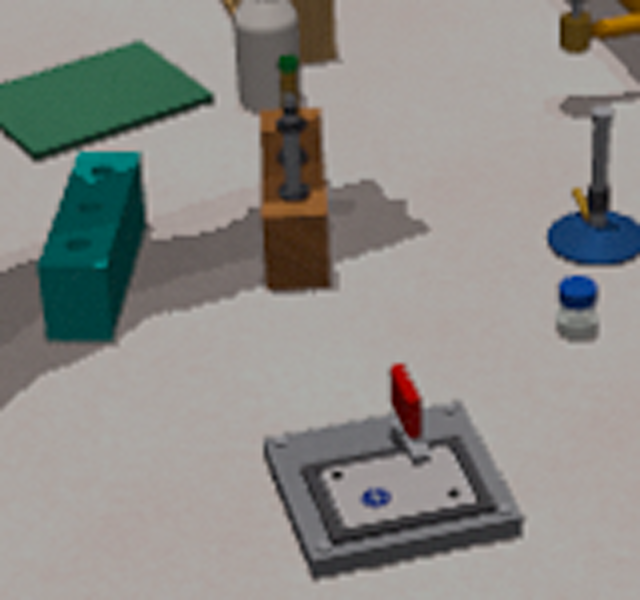

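All views match the start: the punch's cap and collar are at the same pixels as before, the clamp is locked and the bystanders haven't moved. Handing in.

```bash
python3 -c "
from plant import ctrl
print(ctrl.finish_job())"
```

```text
the job is handed in; nothing more can be done
None
```

The job is done and handed in at about 27.5 s of the 70 s allowed. The hand-in gave no verdict, so the results below are from my own checks.

- **Clamp:** I gripped the red lever and turned it clockwise to about 89–90°. After release and again at the end it lay along the jig's −y with the finger over the blank.
- **Punch:** The grip did not slip, and the camera showed the point on the cross within about 0.5 mm with the tool upright within about 0.003 rad. Push force rose to about 15 N, then fell to about 6 N when the spring snapped. I then pushed about 1.5 mm further at about 10 N, roughly 9.5–10 mm of travel in all, and lifted off.
- **Return:** The punch is back in its own hole, fully home. Its cap and collar sit at the same pixels as at the start in the scene and side views. The gripper is open and clear of everything, and the cross, the other tools in the stand, the burner and the dye pot look unmoved. I did not check the other bystanders closely at the end, but the arm never worked near them.

**What disagreed:**
- The force stayed near 15 N past the nominal 5 mm snap point while the arm was moving, and dropped only once it paused. I took the firing from the force drop and the total travel, because the plunger can't be read directly.
- The cameras' position readings differed by 1–2 mm, so I aligned the point to the cross in the wrist view.

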